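# Turn the drying case over onto the free stand

### The arm

A 7-joint arm with a two-finger parallel gripper is mounted at the origin on a cart in front of the work surface, level with it; the furniture and walls round the work are solid. World frame = base frame: x ahead of the robot, y to its left, z up, the work surface at z = 0. Lengths are in m, angles in rad, forces in N, time in s.
With the tool pointing down it reaches from about 0.425 to 0.875 m from the base axis. Payload 4.7 kg.
Tool frame: the origin (TCP) lies at the very end of the fingers, on their centre line; the grasp point (between the pads) lies 19 mm behind it; z points along the fingers, y is the direction in which the jaws open and shut (so a half turn about z gives the same grasp; the last joint's range is limited). The gripper opens to 87 mm and grips with 3 to 60 N. Pads are 19 mm wide; open, the fingers measure 117 mm over their backs; the gripper's body (75 mm by 190 mm) begins 51 mm behind the grasp point.
Start: joints at [1.313, 0.321, -0.07, 1.45, 0.023, 1.371, -0.057], TCP at [0.174, -0.626, 0.223] pointing down, gripper open.
Joint ranges: [-2.86, 2.86], [-0.3, 2.09], [-1.38, 1.24], [0.06, 2.45], [-1.56, 4.7], [0.09, 2.05], [-2.69, 2.69]. Speed limits (rad/s): [2.57, 2.57, 3.14, 3.14, 3.14, 3.14, 3.14].

### API

Orientations are given as a rotation vector (axis times angle).
In Python, from bench import ctrl, get_image, camera_info gives the robot as it stands.
- The arm moves only by the tool carry_out, never from a script. Its argument "commands" is a list of rows, each an object of numbers: "tx", "ty", "tz": the shift along the tool's x, y, z in m; "rx", "ry", "rz": the turn, a rotation vector about the tool's x, y, z in rad; "jaw": the opening, from 0 (shut) to 1 (fully open). In form: [{"tx": .., "ty": .., "tz": .., "rx": .., "ry": .., "rz": .., "jaw": ..}, ...]. A call has 1 to 12 rows; each row is the pose to reach, as a shift and turn from the pose commanded when the call began, along the tool's axes at that moment; what a row does not reach only later rows make up. A row lasts 1/8 s, in which the tool goes at most 62.5 mm and 10.7 degrees, less where a joint would pass 70% of its speed; a pose out of reach is approached as far as the arm can. A call with a gripper value outside its range is refused whole. The fingers move at their own pace and stop on an object; "grip_force" is the grip in N (left out, the last holds). Time passes only in rows, so rows that repeat a pose let the fingers close. It gives the time, the measured TCP pose, the force and the opening at its end, in the units of the state.
- ctrl.get_state(): the state, without advancing time (a new reading comes with each control period).
- get_image(name): name is "scene" or "top" or "wrist"; returns the picture (480x640x3 uint8, red, green, blue); there is no depth.
- camera_info(name): a dict with "intrinsics" (3x3 intrinsics, pixels), "k1" (the pictures are not rectified: a ray, as slopes to the right and down, at radius r is drawn at 1 + k1 r^2 times it, then the intrinsics apply), "R" (3x3) and "t" (3): a world point X has camera coordinates R X + t. Camera axes: x right, y down, z forward; pixel columns grow to the right and rows downward; lengths in m; the calibration is good to about 2 mm. A picture is of the moment at which its call begins: read the wrist's pose just before it. camera_info takes no time and is no camera call; for the wrist camera it gives the pose at the moment of the call.
- ctrl.close_job(): hands the job in, once; it reports no verdict.
The state is a dict: "time": time; "joint_positions": joint angles; "qd": joint speeds; "joint_torque": joint torques, N m; "position": TCP position; "tool_rot": TCP orientation; "ft_force": force on the tool from outside, world axes, zero at the start; "torque": the same for the moment, N m; "grip_width": opening from 0.0 (shut) to 1.0 (fully open).
Only numpy, scipy, OpenCV 4.12 (cv2) and the standard library are available. Lean on these libraries where they do the work, as an engineer would, in place of code of your own. Each camera call takes 0.05 s, during which the arm holds its last target.

### The job

The blue roll in the lidded case must now dry on its other side. First clear the free sloped stand: put the marker that lies on it into the wooden pen tray. Then pinch the case's loose lid and base together, lift it off its stand, turn it over without letting it come apart, and leave it lid down on the free stand, square and seated against the two stops; do not knock over or push aside the rubber stamp or the roll of paper tape.

Things in the scene. Friction and masses are not known exactly. Their poses are not given: they have to be found in the camera images.
- stand_full: Grey metal sloped stand, fixed, carrying the case at the start. Base plate 115 x 150 x 6 mm; origin under it on the bench, z up. In its frame the seat slopes down towards +x (roughly to the right, seen from the robot), 50 degrees from level: up the slope is u = (-0.643, 0, 0.766), the seat's upward normal n = (0.766, 0, 0.643). The seat's foot, at the stops, is at x = 35, y = 0, z = 55 mm.
- stand_full_seat (a point): Point in stand_full's frame (axes as the stand's) 52 mm up the slope from the foot, 17 mm out along n: x 15, y 0, z 106 mm. The seat is the top of two rails 16 mm wide at y = -54 and +54 mm, 68 mm long from the stops; the 92 mm channel between is open (a thin bar crosses it low, z 30 mm). The stops are two tabs in line with the rails, 26 mm high along n.
- stand_empty: The free stand, fixed, same as stand_full in sizes and frame. Only the marker lies on it at the start. From run to run the stands change sides and are turned differently.
- stand_empty_seat (a point): The same point on the free stand: here the lid's origin lies when the case is seated lid down against the stops. Axes as the stand's.
- case_base: Base of the case: orange open tray 96 (x) x 132 (y) x 31 (z) mm, walls 3 mm, about 0.12 kg; origin at the centre of its underside, z to its open side. At the start it lies on stand_full's rails, lid up, +x down the slope, y along the stand's y, lower edge at the stops; its upper 36 mm stand free beyond the rails.
- case_lid: Loose pale see-through lid with two white stripes, 104 x 140 x 17 mm, about 0.08 kg; 14 mm skirt over the base, 1.5 mm play; only weight or grip keeps it on. Origin at the centre of the skirt's rim plane, z out through its top; shut, 17 mm above the base's origin, axes alike; case 34 mm thick. Pinch lid top and base underside at the upper edge; 40 to 60 N holds both.
- roll_a: Blue wrapped roll 104 x 18 x 14 mm, loose in the case; origin at the middle of its underside, x along it. It slides about inside.
- marker_pen: White marker pen with black cap, 135 mm long (its y), 16 mm thick, 30 g, lying crosswise over both rails of the free stand in the corner at the stops; origin on its surface at mid-length, its axis 8 mm from there along its z. Free from all sides at its middle.
- pen_tray: Fixed open tray of light wood, 190 (x) x 85 (y) x 22 (z) mm, walls and floor 4 to 5 mm; origin at the centre of its underside on the bench, between the stands.
- rubber_stamp: Wood-handled rubber stamp standing upright, 26 x 50 x 74 mm, loose, on the robot's side of stand_full; origin at the centre of its underside. Leave it alone.
- paper_tape: Roll of paper tape lying flat, 92 mm across, 25 mm high, loose, on the robot's side of the free stand; origin at the centre of its underside. Leave it alone.

How it is judged:
By the outcome, as a careful person would: the job done as asked, in the order asked, and still so for the second after the job is handed in, with the robot touching nothing.
It also fails if it takes over 56 s, if anything falls off the work surface, if the arm or the gripper's body presses on something with over 40 N, if the wrist force passes 120 N, or if a joint passes its speed limit or range.

## Working session

There is one attempt and no reset: what is moved stays moved. The work goes in short steps, Python scripts to look and compute and a tool call to move; the robot and the scene stay as the last step left them, time stands still between calls to the robot, and variables do not carry over. Pictures are saved under pics/ and viewed, and the job is handed in when it is done.

Besides the shell and the picture viewer there is one more tool, called after "Emit:" by a JSON object that holds its "api" and its "payload", one argument or row to a line. carry_out: Moves the arm, as the interface text tells. Its arguments: {"type":"object","properties":{"commands":{"type":"array"},"grip_force":{"type":"number"}},"required":["commands"]}

```bash
mkdir -p pics; ls; python3 - <<'E'
from bench import ctrl,get_image,camera_info
import cv2
s=ctrl.get_state();print(s)
for n in ["scene","top","wrist"]:
    c=camera_info(n);print(n,c)
    cv2.imwrite(f"pics/a_{n}.png",get_image(n)[:,:,::-1])
E
```

```text
pics
{'time': 0.0, 'joint_positions': array([ 1.313105  ,  0.32183953, -0.07006482,  1.45166519,  0.02259528,
        1.37078669, -0.05692794]), 'qd': array([-0.00051684, -0.00280998,  0.00016647,  0.00153138, -0.00011521,
        0.00109024, -0.0010561 ]), 'joint_torque': array([ 8.35619267e-04, -4.91290784e+01, -4.03892091e-01, -3.12521982e+01,
       -6.40306226e-02,  4.37714683e-02,  1.86629445e-04]), 'position': array([ 0.17429225, -0.62562912,  0.22145554]), 'tool_rot': array([-3.11077076e+00, -4.25334351e-01,  5.59945214e-04]), 'ft_force': array([ 0.51190597,  0.43396379, -0.05489512]), 'torque': array([-0.0093893 , -0.02888582, -0.01855342]), 'grip_width': 0.9977369392291934}
scene {'intrinsics': array([[573.37314099,   0.        , 331.66519187],
       [  0.        , 573.37314099, 255.07075222],
       [  0.        ,   0.        ,   1.        ]]), 'k1': -0.040261684887299316, 'R': array([[-0.46046179, -0.88758013, -0.01328385],
       [-0.64766487,  0.34615622, -0.67875333],
       [ 0.60704625, -0.30393649, -0.73424618]]), 't': array([0.2467441 , 0.41185105, 0.89961716])}
top {'intrinsics': array([[474.47629168,   0.        , 321.60049565],
       [  0.        , 474.47629168, 244.41870652],
       [  0.        ,   0.        ,   1.        ]]), 'k1': -0.020785169871479603, 'R': array([[-0.00871564, -0.9999062 ,  0.01056528],
       [-0.98388397,  0.00668797, -0.17868296],
       [ 0.17859554, -0.01195234, -0.98384998]]), 't': array([-0.0044624 ,  0.52656159,  0.98091834])}
wrist {'intrinsics': array([[356.28680556,   0.        , 319.1720805 ],
       [  0.        , 356.28680556, 239.82900216],
       [  0.        ,   0.        ,   1.        ]]), 'k1': -0.003420849018421657, 'R': array([[ 0.26792824, -0.96343793, -0.00134424],
       [-0.93141475, -0.25937896,  0.25532161],
       [-0.2463352 , -0.06715582, -0.96685525]]), 't': array([-0.64899852, -0.03145199,  0.38855726])}
```

View pics/a_scene.png

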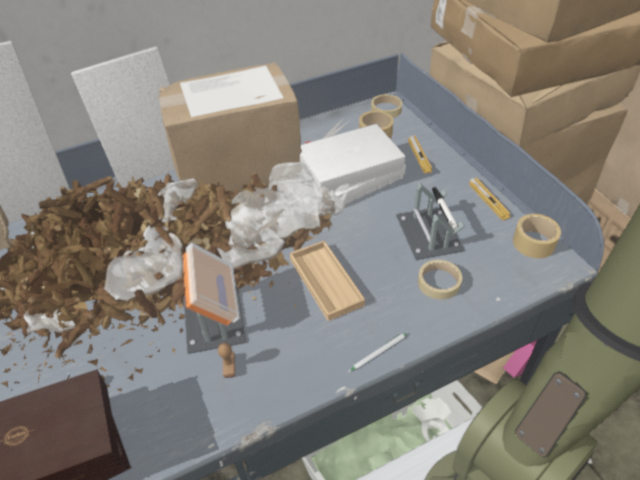

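View pics/a_top.png

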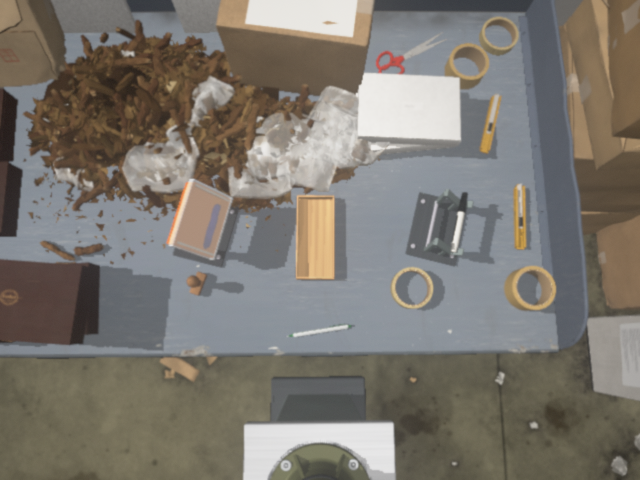

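View pics/a_wrist.png

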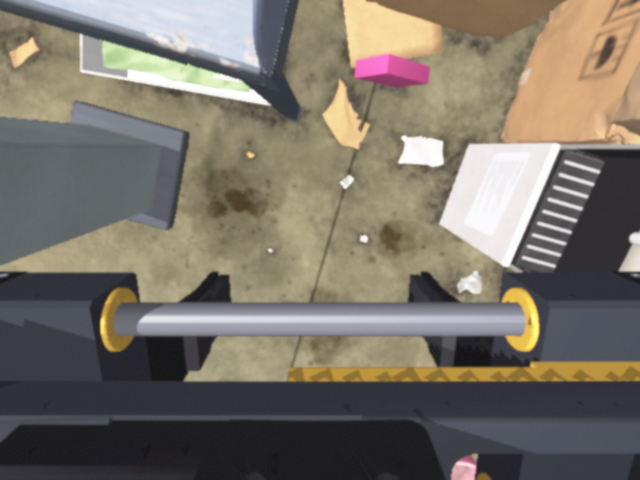

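```bash
cat > h.py <<'E'
import numpy as np,cv2,json
from scipy.spatial.transform import Rotation as Ro
from bench import ctrl,get_image,camera_info
def proj(c,X):
    X=np.atleast_2d(X)@c['R'].T+c['t']
    s=X[:,:2]/X[:,2:];r2=(s**2).sum(1,keepdims=True)
    s=s*(1+c['k1']*r2);K=c['intrinsics']
    return np.c_[s[:,0]*K[0,0]+K[0,2],s[:,1]*K[1,1]+K[1,2]]
def ray(c,p):
    K=c['intrinsics'];d=np.array([(p[0]-K[0,2])/K[0,0],(p[1]-K[1,2])/K[1,1]]);s=d.copy()
    for _ in range(10): s=d/(1+c['k1']*(s@s))
    return -c['R'].T@c['t'], c['R'].T@np.r_[s,1]
def onz(c,p,z):
    o,d=ray(c,p);return o+d*(z-o[2])/d[2]
def crop(img,x0,y0,x1,y1,f,name):
    o=cv2.resize(img[y0:y1,x0:x1],None,fx=f,fy=f,interpolation=cv2.INTER_CUBIC);cv2.imwrite(name,o if o.ndim==2 else o[:,:,::-1])
def T(x,y,yaw):
    M=np.eye(4);M[:3,:3]=Ro.from_euler('z',yaw).as_matrix();M[:3,3]=[x,y,0];return M
def ap(M,P): return np.atleast_2d(P)@M[:3,:3].T+M[:3,3]
E
python3 - <<'E'
from h import *
a=cv2.imread('pics/a_top.png')[:,:,::-1];b=cv2.imread('pics/a_scene.png')[:,:,::-1]
crop(a,390,170,510,320,4,'pics/c1.png');crop(a,150,160,350,310,4,'pics/c2.png')
crop(b,380,170,510,310,4,'pics/c3.png');crop(b,170,230,380,390,3.8,'pics/c4.png')
E
```

```text
(no output)
```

View pics/c1.png

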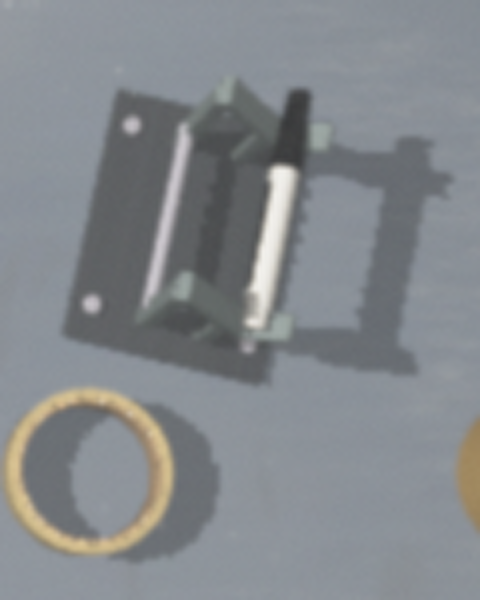

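View pics/c2.png

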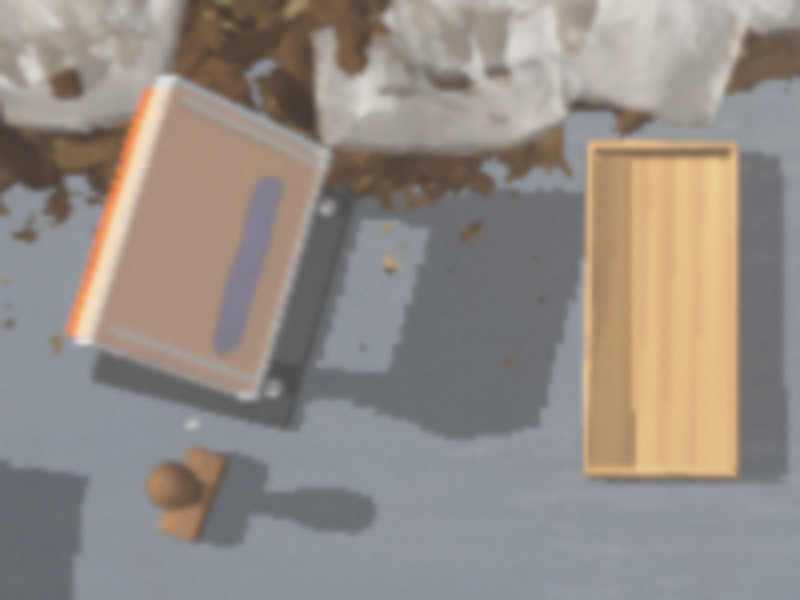

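View pics/c3.png

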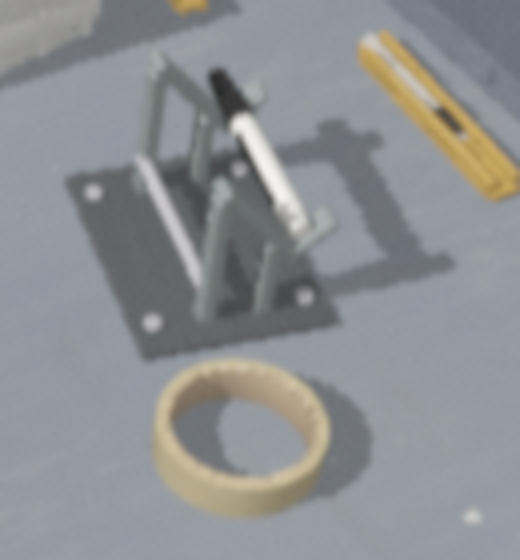

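View pics/c4.png

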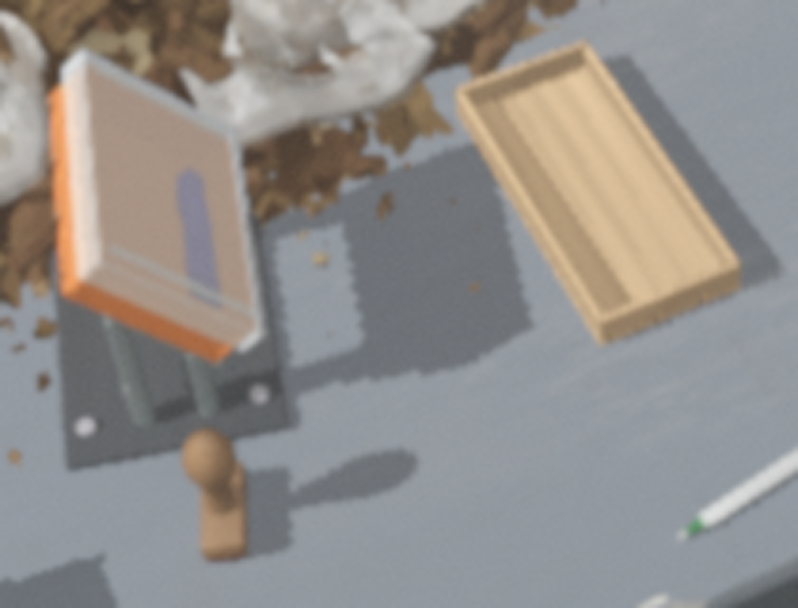

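```bash
cat > fit.py <<'E'
from h import *
from scipy.optimize import least_squares
ct,cs=camera_info('top'),camera_info('scene')
u=np.array([-.643,0,.766]);n=np.array([.766,0,.643]);foot=np.array([35,0,55.])
def S(a,y,b): return (foot+a*u+b*n+np.array([0,y,0]))/1000
def P(x,y,z=6): return np.array([x,y,z])/1000
def cc(x0,y0,f,p): return [x0+(p[0]+.5)/f-.5,y0+(p[1]+.5)/f-.5]
def fit(obs,x0,name):
    def res(v):
        M=T(*v);return np.concatenate([(proj(c,ap(M,p))[0]-q) for c,p,q in obs])
    r=least_squares(res,x0,loss='soft_l1');print(name,r.x.round(4),np.degrees(r.x[2]).round(2));print(r.fun.reshape(-1,2).round(1).tolist());return r.x
t1=lambda p:cc(390,170,4,p);t2=lambda p:cc(150,160,4,p);s1=lambda p:cc(380,170,4,p);s2=lambda p:cc(170,230,3.8,p)
e=fit([(ct,P(-57.5,75),t1((118,90))),(ct,P(-57.5,-75),t1((62,333))),(ct,P(57.5,-75),t1((268,383))),
 (cs,P(-57.5,75),s1((68,178))),(cs,P(-57.5,-75),s1((147,358))),(cs,P(57.5,-75),s1((340,322)))],[.45,-.26,-1.7],'empty')
# lid top corners: lid centre a=52,b=34
f=fit([(ct,P(57.5,-75),t2((290,428))),(ct,P(-57.5,-75),t2((92,380))),(cs,P(-57.5,-75),s2((68,468))),(cs,P(57.5,-75),s2((298,425))),
 (ct,S(104,70,34),t2((165,78))),(ct,S(0,70,34),t2((329,153))),(ct,S(0,-70,34),t2((256,398))),(ct,S(104,-70,34),t2((84,343))),
 (cs,S(104,70,34),s2((78,52))),(cs,S(0,-70,34),s2((250,348))),(cs,S(0,70,34),s2((240,140)))],[.45,.25,-1.7],'full')
tr=fit([(ct,P(95,42.5,22),t2((586,143))),(ct,P(95,-42.5,22),t2((738,143))),(ct,P(-95,42.5,22),t2((584,476))),(ct,P(-95,-42.5,22),t2((738,476))),
 (cs,P(95,-42.5,22),s2((584,42))),(cs,P(95,42.5,22),s2((456,93))),(cs,P(-95,42.5,22),s2((603,325))),(cs,P(-95,-42.5,22),s2((740,265)))],[.45,0,0],'tray')
np.savez('poses.npz',e=e,f=f,tr=tr)
for nm,v in (('e',e),('f',f)):
    for k,p in dict(top_rail=S(68,54,0),railc=S(34,54,0),stopt=S(0,62,26),stopb=S(0,-62,26),seat=S(52,0,17)).items():
        X=ap(T(*v),p)[0];print(nm,k,X.round(3),proj(ct,X)[0].round(1),proj(cs,X)[0].round(1))
print('tape',onz(ct,t1((90,472)),.025),'stamp',onz(ct,t2((172,485)),.06), onz(ct,t2((195,490)),.015))
E
python3 fit.py
```

```text
empty [ 0.5696 -0.2725 -1.8228] -104.44
[[0.0, -0.5], [0.4, 0.9], [-1.2, 0.7], [-0.6, -0.6], [-0.0, -0.4], [0.5, -0.4]]
full [ 0.5713  0.2588 -1.8093] -103.66
[[-3.1, 0.1], [-3.1, 0.5], [-2.7, 1.1], [-4.3, 0.3], [1.4, -0.4], [0.0, -0.5], [0.8, 1.2], [1.7, 1.1], [0.7, -0.5], [5.1, -3.4], [-1.4, -2.4]]
tray [ 0.5494  0.0064 -0.0067] -0.38
[[-0.2, -0.1], [-0.6, -0.1], [-0.3, 0.3], [-0.1, 0.3], [0.5, -0.3], [-0.4, -0.8], [-0.1, -0.2], [1.0, 0.0]]
e top_rail [ 0.624 -0.278  0.107] [450.1 192.6] [422.7 183.3]
e railc [ 0.619 -0.299  0.081] [456.7 198.5] [430.7 190.6]
e stopt [ 0.616 -0.341  0.072] [475.  200.7] [446.1 188.6]
e stopb [ 0.496 -0.31   0.072] [464.3 255.7] [466.5 225. ]
e seat [ 0.566 -0.287  0.106] [455.9 219.8] [440.9 197.6]
f top_rail [0.626 0.254 0.107] [194.9 193.1] [194.8 266.2]
f railc [0.621 0.233 0.081] [207.9 198.9] [208.2 272.8]
f stopt [0.619 0.191 0.072] [228.6 200.9] [229.2 269.1]
f stopb [0.498 0.22  0.072] [213.1 256.4] [237.1 316.8]
f seat [0.568 0.245 0.106] [198.8 220.4] [209.5 284.9]
tape [ 0.43325837 -0.20586514  0.025     ] stamp [0.44796175 0.26422725 0.06      ] [0.44984884 0.26318575 0.015     ]
```

```bash
cat >> fit.py <<'E'
f2=fit([(ct,P(57.5,-75),t2((290,428))),(ct,P(-57.5,-75),t2((92,380))),(cs,P(-57.5,-75),s2((68,468))),(cs,P(57.5,-75),s2((298,425))),(ct,P(57.5,75),t2((354,198)))],[.45,.25,-1.7],'full plate')
def draw(img,c,M,f):
    # f scale upsampled
    def L(pts,col):
        q=proj(c,ap(M,np.array(pts)));q=((q+.5)*f-.5)
        cv2.polylines(img,[(q*8).round().astype(np.int32)],True,col,1,cv2.LINE_AA,3)
    L([P(*p) for p in((57.5,75),(57.5,-75),(-57.5,-75),(-57.5,75))],(255,0,0))
    for y in(-54,54):
        L([S(0,y-8,0),S(0,y+8,0),S(68,y+8,0),S(68,y-8,0)],(0,255,0));L([S(0,y-8,0),S(0,y+8,0),S(0,y+8,26),S(0,y-8,26)],(0,255,0))
    L([S(0,-70,34),S(0,70,34),S(104,70,34),S(104,-70,34)],(255,0,255))
    L([S(0,-70,17),S(0,70,17),S(104,70,17),S(104,-70,17)],(255,255,0))
    L([S(4,-66,0),S(4,66,0),S(100,66,0),S(100,-66,0)],(0,255,255))
if __name__=='__main__':
  a=cv2.imread('pics/a_top.png');b=cv2.imread('pics/a_scene.png')
  for nm,v,r in(('e',e,[(390,160,490,280),(380,160,480,270)]),('f',f2,[(150,160,250,280),(170,230,270,370)])):
    o=[]
    for im,c,(x0,y0,x1,y1) in((a,ct,r[0]),(b,cs,r[1])):
        g=cv2.resize(im,None,fx=4,fy=4,interpolation=cv2.INTER_CUBIC);draw(g,c,T(*v),4);g=g[y0*4:y1*4,x0*4:x1*4];o.append(cv2.copyMakeBorder(g,0,600-g.shape[0],0,0,cv2.BORDER_CONSTANT))
    cv2.imwrite(f'pics/ov_{nm}.png',np.hstack(o))
E
python3 fit.py|grep -A1 plate
```

```text
full plate [ 0.57    0.2519 -1.8182] -104.18
[[-0.4, 0.8], [-0.3, 0.7], [0.5, 0.1], [-1.1, -0.3], [1.5, -4.8]]
```

View pics/ov_e.png

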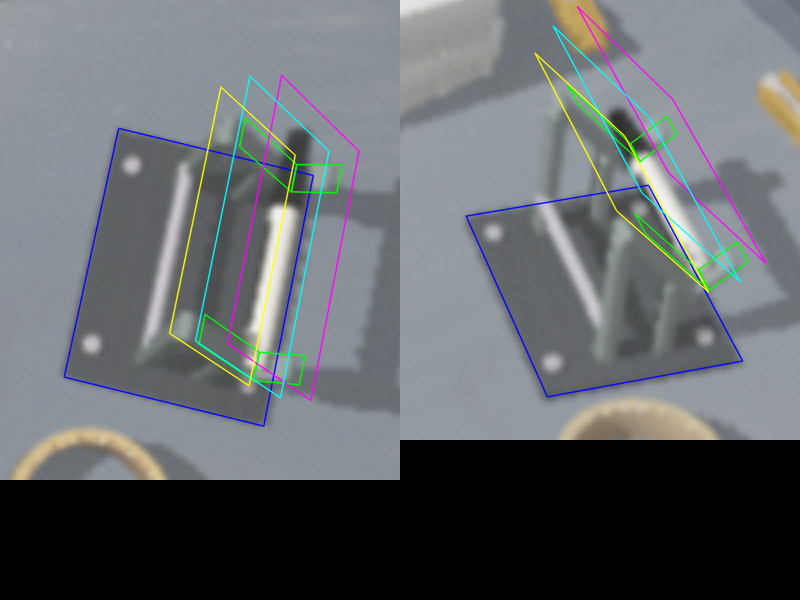

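View pics/ov_f.png

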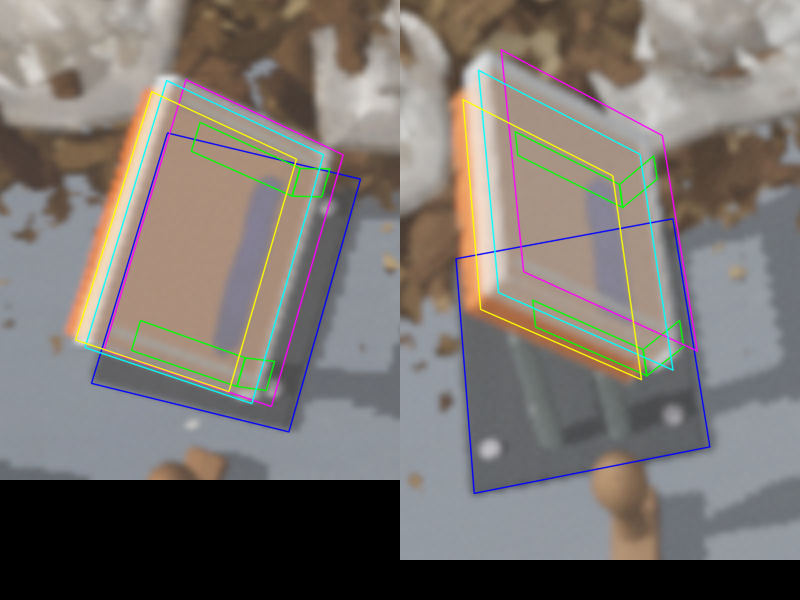

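```bash
python3 - <<'E'
from h import *
a=cv2.imread('pics/a_top.png')[:,:,::-1];b=cv2.imread('pics/a_scene.png')[:,:,::-1]
crop(a,160,170,240,270,6,'pics/d1.png');crop(b,170,235,260,345,5.4,'pics/d2.png');crop(a,400,180,490,270,6.6,'pics/d3.png')
E
```

```text
(no output)
```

View pics/d1.png

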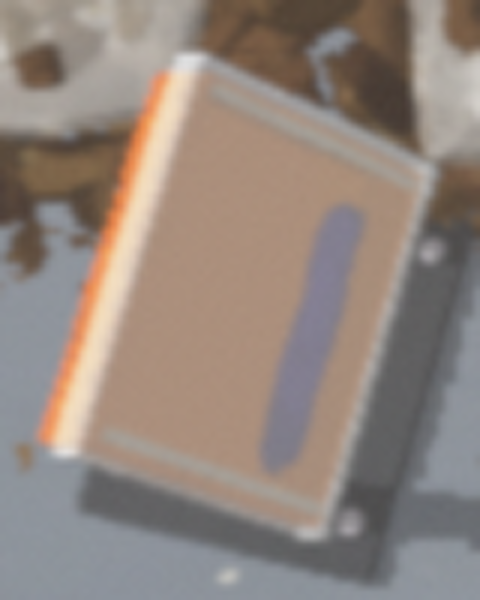

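View pics/d2.png

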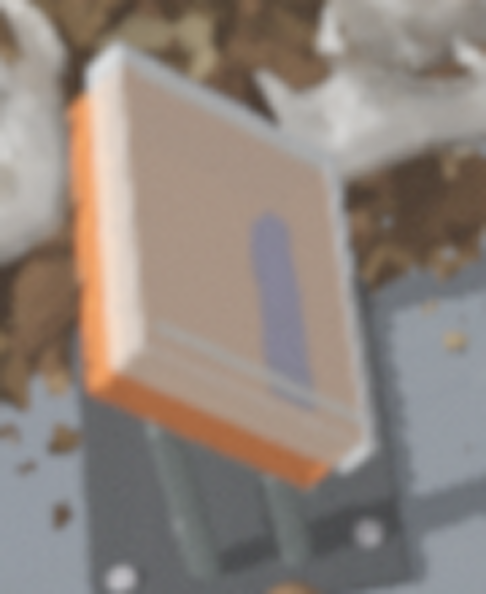

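View pics/d3.png

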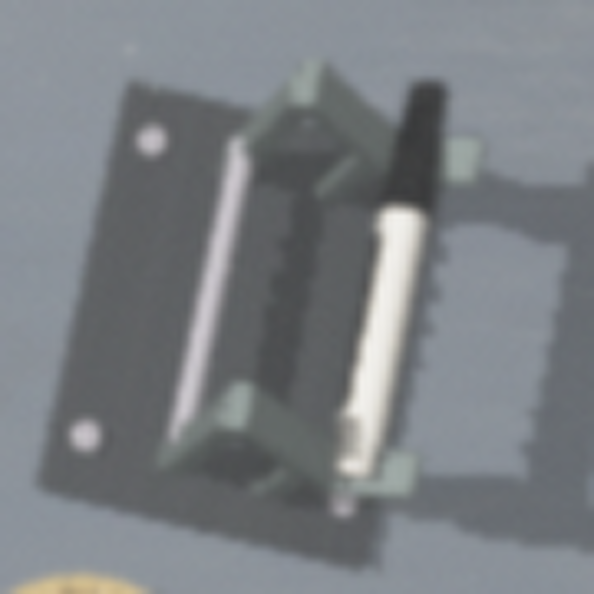

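```bash
cat > fit2.py <<'E'
import sys
from fit import *
D1=lambda p:cc(160,170,6,p);D2=lambda p:cc(170,235,5.4,p);D3=lambda p:cc(400,180,6.6,p)
def resid(v):
    e,f,dx,th=v[:3],v[3:6],v[6],v[7]
    r=[]
    def A(v,c,p,q): r.append(proj(c,ap(T(*v),p))[0]-q)
    Q=lambda x,y:P(x+dx*1000,y)
    for c,p,q in((ct,Q(-57.5,75),t1((118,90))),(ct,Q(-57.5,-75),t1((62,333))),(ct,Q(57.5,-75),t1((268,383))),
     (cs,Q(-57.5,75),s1((68,178))),(cs,Q(-57.5,-75),s1((147,358))),(cs,Q(57.5,-75),s1((340,322))),
     (ct,S(-th*1000,62,26),D3((484,138))),(ct,S(-th*1000,46,26),D3((478,181))),(ct,S(-th*1000,-46,26),D3((418,455))),(ct,S(-th*1000,-62,26),D3((410,494)))): A(e,c,p,q)
    for c,p,q in((ct,Q(57.5,-75),t2((290,428))),(ct,Q(-57.5,-75),t2((92,380))),(cs,Q(-57.5,-75),s2((68,468))),(cs,Q(57.5,-75),s2((298,425))),
     (ct,S(104,70,34),D1((207,53))),(ct,S(0,70,34),D1((435,168))),(ct,S(0,-70,34),D1((324,537))),(ct,S(104,-70,34),D1((92,452))),
     (cs,S(104,70,34),D2((120,42))),(cs,S(0,70,34),D2((335,148))),(cs,S(0,-70,34),D2((374,448))),(cs,S(104,-70,34),D2((145,358))),
     (ct,S(100,66,0),D1((155,73))),(ct,S(100,-66,0),D1((38,440))),(cs,S(100,66,0),D2((72,100))),(cs,S(100,-66,0),D2((90,390))),(cs,S(4,-66,0),D2((308,489)))): A(f,c,p,q)
    return np.concatenate(r)
r=least_squares(resid,np.r_[e,f2,.005,.003],loss='soft_l1')
print(r.x.round(4));print(r.fun.reshape(-1,2).round(1).tolist())
e,f=r.x[:3],r.x[3:6];np.savez('poses.npz',e=e,f=f,tr=tr)
for nm,v in (('e',e),('f',f)):
    for k,p in dict(foot=S(0,0,0),stopt=S(0,62,26),stopb=S(0,-62,26),seat=S(52,0,17),marker=S(8,0,8),top=S(104,0,17)).items():
        print(nm,k,ap(T(*v),p)[0].round(4))
a=cv2.imread('pics/a_top.png');b=cv2.imread('pics/a_scene.png')
for nm,v,rr in(('e',e,[(390,160,490,280),(380,160,480,270)]),('f',f,[(150,160,250,280),(170,230,270,370)])):
    o=[]
    for im,c,(x0,y0,x1,y1) in((a,ct,rr[0]),(b,cs,rr[1])):
        g=cv2.resize(im,None,fx=4,fy=4,interpolation=cv2.INTER_CUBIC);draw(g,c,T(*v),4);g=g[y0*4:y1*4,x0*4:x1*4];o.append(cv2.copyMakeBorder(g,0,600-g.shape[0],0,0,cv2.BORDER_CONSTANT))
    cv2.imwrite(f'pics/ow_{nm}.png',np.hstack(o))
E
python3 fit2.py|tail -14
```

```text
[ 0.5715 -0.2664 -1.8257  0.5727  0.2574 -1.8258  0.0066  0.0025]
[[0.2, -0.7], [0.5, 0.7], [-1.2, 0.6], [-0.5, -0.7], [-0.1, -0.6], [0.5, -0.4], [-0.2, -0.1], [-0.7, 0.3], [0.3, -0.5], [0.1, 0.8], [-0.3, 0.5], [-0.0, 0.0], [0.5, -0.6], [-1.1, -0.6], [-0.5, -0.3], [0.9, -0.3], [0.9, 0.9], [-2.4, 0.6], [0.1, -0.4], [0.8, 1.6], [1.5, 0.0], [0.2, -3.3], [-0.3, -0.6], [-0.4, 0.1], [-0.5, 1.2], [-0.3, 0.1], [-0.2, -0.5]]
e foot [ 0.5627 -0.3003  0.055 ]
e stopt [ 0.6176 -0.3352  0.0717]
e stopb [ 0.4976 -0.304   0.0717]
e seat [ 0.5678 -0.2806  0.1058]
e marker [ 0.5624 -0.3013  0.0663]
e top [ 0.5762 -0.2482  0.1456]
f foot [0.5639 0.2235 0.055 ]
f stopt [0.6188 0.1886 0.0717]
f stopb [0.4988 0.2199 0.0717]
f seat [0.569  0.2432 0.1058]
f marker [0.5636 0.2225 0.0663]
f top [0.5775 0.2756 0.1456]
```

```bash
python3 -c "
import cv2,numpy as np
a=cv2.imread('pics/ow_e.png');b=cv2.imread('pics/ow_f.png')
cv2.imwrite('pics/ow.png',cv2.resize(np.hstack([a,b]),(1600,600))[:, :])
cv2.imwrite('pics/ow.png',cv2.resize(np.vstack([np.hstack([a[:480,:400],b[:480,:400]]),]),(800,480)))
cv2.imwrite('pics/ow2.png',np.hstack([a[:600,400:],b[:600,400:]]))"
```

```text
(no output)
```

View pics/ow.png

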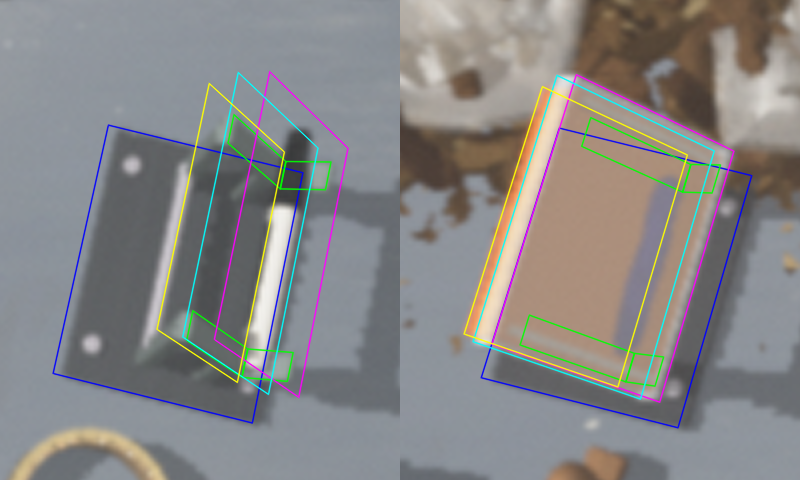

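View pics/ow2.png

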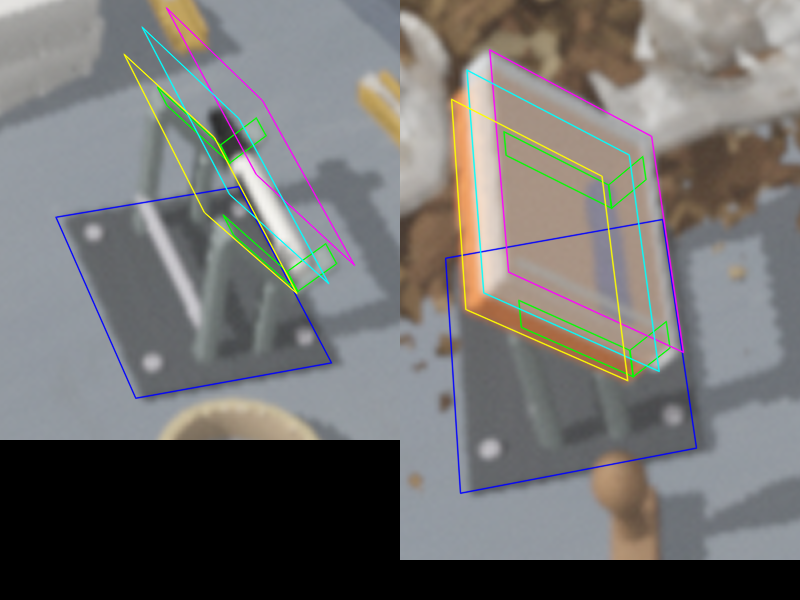

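```bash
cat >> h.py <<'E'
def frame(z,y):
    z=np.array(z,float);z/=np.linalg.norm(z);y=np.array(y,float);y-=z*(y@z);y/=np.linalg.norm(y)
    return np.c_[np.cross(y,z),y,z]
def rel(p0,R0,p1,R1):
    R0=R0 if isinstance(R0,np.ndarray) and R0.shape==(3,3) else Ro.from_rotvec(R0).as_matrix()
    return np.r_[R0.T@(np.array(p1)-p0), Ro.from_matrix(R0.T@R1).as_rotvec()]
def log():
    s=ctrl.get_state()
    with open('log.jsonl','a') as f: f.write(json.dumps([s['time'],list(map(float,s['joint_positions'])),list(map(float,s['position'])),list(map(float,s['tool_rot']))])+'\n')
    return s
E
python3 - <<'E'
from h import *
from fit2 import S
d=np.load('poses.npz');Me=T(*d['e']);ct=camera_info('top')
print(proj(ct,ap(Me,[S(8,y,8) for y in(-67.5,0,67.5)])), [ (400+x/6.6,180+y/6.6) for x,y in((430,85),(388,297),(347,510))])
s=log();s=log()
print('REL',rel(s['position'],s['tool_rot'],[.5624,-.3013,.16],frame([0,0,-1],[-.252,-.968,0])).round(4),s['time'])
E
```

```text
empty [ 0.5696 -0.2725 -1.8228] -104.44
[[0.0, -0.5], [0.4, 0.9], [-1.2, 0.7], [-0.6, -0.6], [-0.0, -0.4], [0.5, -0.4]]
full [ 0.5713  0.2588 -1.8093] -103.66
[[-3.1, 0.1], [-3.1, 0.5], [-2.7, 1.1], [-4.3, 0.3], [1.4, -0.4], [0.0, -0.5], [0.8, 1.2], [1.7, 1.1], [0.7, -0.5], [5.1, -3.4], [-1.4, -2.4]]
tray [ 0.5494  0.0064 -0.0067] -0.38
[[-0.2, -0.1], [-0.6, -0.1], [-0.3, 0.3], [-0.1, 0.3], [0.5, -0.3], [-0.4, -0.8], [-0.1, -0.2], [1.0, 0.0]]
e top_rail [ 0.624 -0.278  0.107] [450.1 192.6] [422.7 183.3]
e railc [ 0.619 -0.299  0.081] [456.7 198.5] [430.7 190.6]
e stopt [ 0.616 -0.341  0.072] [475.  200.7] [446.1 188.6]
e stopb [ 0.496 -0.31   0.072] [464.3 255.7] [466.5 225. ]
e seat [ 0.566 -0.287  0.106] [455.9 219.8] [440.9 197.6]
f top_rail [0.626 0.254 0.107] [194.9 193.1] [194.8 266.2]
f railc [0.621 0.233 0.081] [207.9 198.9] [208.2 272.8]
f stopt [0.619 0.191 0.072] [228.6 200.9] [229.2 269.1]
f stopb [0.498 0.22  0.072] [213.1 256.4] [237.1 316.8]
f seat [0.568 0.245 0.106] [198.8 220.4] [209.5 284.9]
tape [ 0.43325837 -0.20586514  0.025     ] stamp [0.44796175 0.26422725 0.
[... 536 characters left out ...]
[-0.5, 1.2], [-0.3, 0.1], [-0.2, -0.5]]
e foot [ 0.5627 -0.3003  0.055 ]
e stopt [ 0.6176 -0.3352  0.0717]
e stopb [ 0.4976 -0.304   0.0717]
e seat [ 0.5678 -0.2806  0.1058]
e marker [ 0.5624 -0.3013  0.0663]
e top [ 0.5762 -0.2482  0.1456]
f foot [0.5639 0.2235 0.055 ]
f stopt [0.6188 0.1886 0.0717]
f stopb [0.4988 0.2199 0.0717]
f seat [0.569  0.2432 0.1058]
f marker [0.5636 0.2225 0.0663]
f top [0.5775 0.2756 0.1456]
[[451.38430743 255.579322  ]
 [457.49054766 225.54453874]
 [463.4303409  196.21900666]] [(465.1515151515151, 192.87878787878788), (458.7878787878788, 225.0), (452.57575757575756, 257.27272727272725)]
REL [ 4.609e-01 -2.083e-01  6.200e-02 -1.400e-03  5.000e-04  5.265e-01] 0.15
```

Emit:
{"api": "carry_out", "payload": {
  "commands": [
    {"tx": 0.05, "ty": -0.02, "tz": 0, "rx": 0, "ry": 0, "rz": 0.06, "jaw": 0.6},
    {"tx": 0.461, "ty": -0.208, "tz": 0.062, "rx": 0, "ry": 0, "rz": 0.526, "jaw": 0.6},
    {"tx": 0.461, "ty": -0.208, "tz": 0.062, "rx": 0, "ry": 0, "rz": 0.526, "jaw": 0.6},
    {"tx": 0.461, "ty": -0.208, "tz": 0.062, "rx": 0, "ry": 0, "rz": 0.526, "jaw": 0.6},
    {"tx": 0.461, "ty": -0.208, "tz": 0.062, "rx": 0, "ry": 0, "rz": 0.526, "jaw": 0.6},
    {"tx": 0.461, "ty": -0.208, "tz": 0.062, "rx": 0, "ry": 0, "rz": 0.526, "jaw": 0.6},
    {"tx": 0.461, "ty": -0.208, "tz": 0.062, "rx": 0, "ry": 0, "rz": 0.526, "jaw": 0.6},
    {"tx": 0.461, "ty": -0.208, "tz": 0.062, "rx": 0, "ry": 0, "rz": 0.526, "jaw": 0.6},
    {"tx": 0.461, "ty": -0.208, "tz": 0.062, "rx": 0, "ry": 0, "rz": 0.526, "jaw": 0.6},
    {"tx": 0.461, "ty": -0.208, "tz": 0.062, "rx": 0, "ry": 0, "rz": 0.526, "jaw": 0.6},
    {"tx": 0.461, "ty": -0.208, "tz": 0.062, "rx": 0, "ry": 0, "rz": 0.526, "jaw": 0.6},
    {"tx": 0.461, "ty": -0.208, "tz": 0.062, "rx": 0, "ry": 0, "rz": 0.526, "jaw": 0.6}
  ],
  "grip_force": 15
}}

```text
time: 1.65
position: [0.5612, -0.3043, 0.1608]
tool_rot: [3.114, -0.403, -0.0]
ft_force: [-0.6, -1.0, -0.3]
grip_width: 0.6
```

```bash
sed -i 's/^from fit import/import io,contextlib\nwith contextlib.redirect_stdout(io.StringIO()):\n  from fit import/; s/^import sys$//' fit2.py; cat > geo.py <<'E'
from h import *
u=np.array([-.643,0,.766]);n=np.array([.766,0,.643]);foot=np.array([35,0,55.])
def S(a,y,b): return (foot+a*u+b*n+np.array([0,y,0]))/1000
d=np.load('poses.npz');Me=T(*d['e']);Mf=T(*d['f'])
def go(p,R):
    s=log();r=rel(s['position'],s['tool_rot'],p,R);print('REL',r.round(4),'t',round(s['time'],2));return s
E
python3 - <<'E'
from geo import *
s=log();print(s);c=camera_info('wrist')
im=get_image('wrist');cv2.imwrite('pics/w1.png',im[:,:,::-1])
print(proj(c,ap(Me,[S(8,y,8) for y in(-67.5,0,67.5)])), 'tcp',proj(c,s['position']))
Rt=Ro.from_rotvec(s['tool_rot']).as_matrix()
print('cam in tool',Rt.T@(-c['R'].T@c['t']-s['position']))
go([.5624,-.3013,.054],frame([0,0,-1],[-.252,-.968,0]))
E
```

```text
{'time': 1.65, 'joint_positions': array([ 0.68503131,  0.34592988, -0.28848532,  1.55480552,  0.10300264,
        1.25556649, -1.44766159]), 'qd': array([-0.00036784, -0.00264424, -0.00500808, -0.00102718, -0.00468685,
       -0.00052736, -0.00198563]), 'joint_torque': array([-4.50570686e-01, -4.82875192e+01, -3.03802460e+00, -3.02236998e+01,
       -5.44661621e-02, -7.27535435e-02,  5.18984481e-03]), 'position': array([ 0.56124644, -0.30434776,  0.16083047]), 'tool_rot': array([ 3.11430537e+00, -4.03384179e-01, -4.12649601e-04]), 'ft_force': array([-0.63286387, -1.04034849, -0.26687405]), 'torque': array([ 0.05298223,  0.02987823, -0.0058112 ]), 'grip_width': 0.6002455597616599}
[[314.65877998 323.13332734]
 [314.05412192 240.72456933]
 [313.3676633  146.85563708]] tcp [[318.48066008 291.40566087]]
cam in tool [ 0.06847404  0.00027181 -0.16125208]
REL [ 2.000e-04 -3.000e-03  1.069e-01  1.000e-03 -1.000e-04 -2.700e-03] t 1.7
```

View pics/w1.png

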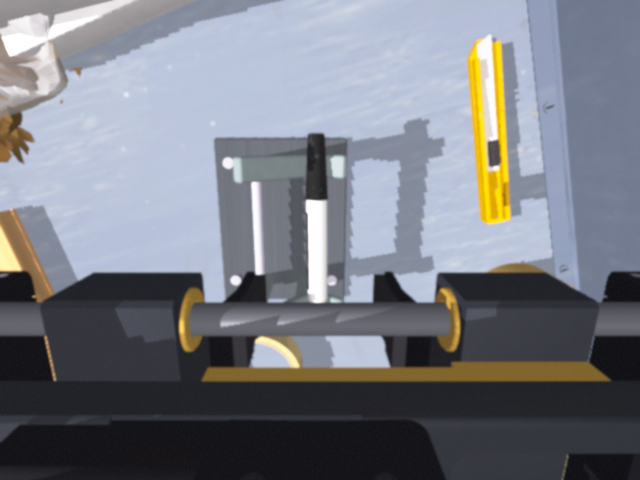

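```bash
python3 - <<'E'
from geo import *
c=camera_info('wrist')
P=lambda x,y,z=6:np.array([x+6.6,y,z])/1000
print(proj(c,ap(Me,[P(-57.5,75),P(57.5,75),S(0,62,26),S(0,46,26),S(68,62,0),S(68,46,0)])).round(0).tolist())
g=cv2.imread('pics/w1.png');crop(g[:,:,::-1],190,110,390,260,4,'pics/w1c.png')
E
```

```text
[[213.0, 138.0], [348.0, 138.0], [342.0, 155.0], [341.0, 179.0], [237.0, 157.0], [239.0, 185.0]]
```

View pics/w1c.png

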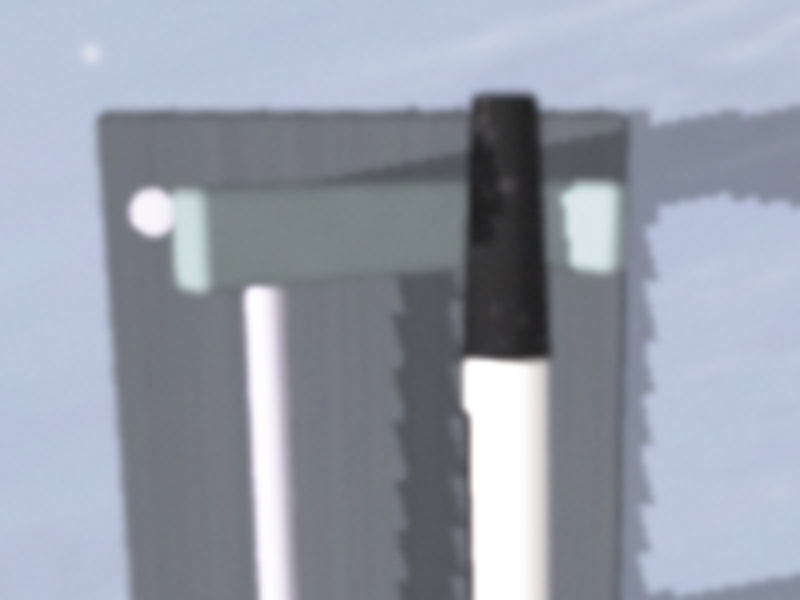

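Emit:
{"api": "carry_out", "payload": {
  "commands": [
    {"tz": 0.04, "jaw": 0.6},
    {"tz": 0.08, "jaw": 0.6},
    {"tz": 0.106, "jaw": 0.6},
    {"tz": 0.106, "jaw": 0.6},
    {"tz": 0.106, "jaw": 0.1},
    {"tz": 0.106, "jaw": 0.1},
    {"tz": 0.106, "jaw": 0.1},
    {"tz": 0.106, "jaw": 0.1}
  ],
  "grip_force": 20
}}

```text
invalid input
```

Emit:
{"api": "carry_out", "payload": {
  "commands": [
    {"tx": 0, "ty": 0, "tz": 0.04, "rx": 0, "ry": 0, "rz": 0, "jaw": 0.6},
    {"tx": 0, "ty": 0, "tz": 0.08, "rx": 0, "ry": 0, "rz": 0, "jaw": 0.6},
    {"tx": 0, "ty": 0, "tz": 0.106, "rx": 0, "ry": 0, "rz": 0, "jaw": 0.6},
    {"tx": 0, "ty": 0, "tz": 0.106, "rx": 0, "ry": 0, "rz": 0, "jaw": 0.6},
    {"tx": 0, "ty": 0, "tz": 0.106, "rx": 0, "ry": 0, "rz": 0, "jaw": 0.1},
    {"tx": 0, "ty": 0, "tz": 0.106, "rx": 0, "ry": 0, "rz": 0, "jaw": 0.1},
    {"tx": 0, "ty": 0, "tz": 0.106, "rx": 0, "ry": 0, "rz": 0, "jaw": 0.1},
    {"tx": 0, "ty": 0, "tz": 0.106, "rx": 0, "ry": 0, "rz": 0, "jaw": 0.1}
  ],
  "grip_force": 20
}}

```text
time: 2.7
position: [0.563, -0.3022, 0.0552]
tool_rot: [3.116, -0.398, 0.001]
ft_force: [0.3, 0.1, -0.4]
grip_width: 0.23
```

```bash
python3 - <<'E'
from geo import *
s=log();print(s['position'],s['ft_force'],s['grip_width']*87,s['tool_rot'],s['joint_positions'])
cv2.imwrite('pics/s2.png',get_image('scene')[:,:,::-1]);crop(cv2.imread('pics/s2.png')[:,:,::-1],340,80,540,230,4,'pics/s2c.png')
E
```

```text
[ 0.56299818 -0.30220502  0.05517646] [ 0.30257641  0.14591063 -0.41890937] 19.97652631402403 [ 3.11575142e+00 -3.98093845e-01  1.31732505e-03] [ 0.67376865  0.43916681 -0.27985598  1.65457608  0.13488186  1.06584183
 -1.47111656]
```

View pics/s2c.png

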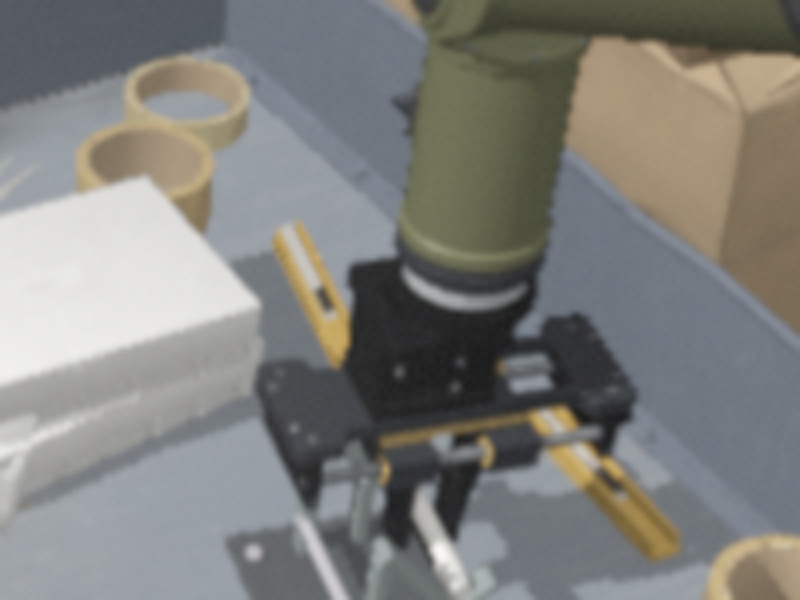

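Emit:
{"api": "carry_out", "payload": {
  "commands": [
    {"tx": 0, "ty": 0, "tz": 0, "rx": 0, "ry": 0, "rz": 0, "jaw": 0.05},
    {"tx": 0, "ty": 0, "tz": 0, "rx": 0, "ry": 0, "rz": 0, "jaw": 0.05},
    {"tx": 0, "ty": 0, "tz": -0.02, "rx": 0, "ry": 0, "rz": 0, "jaw": 0.05},
    {"tx": 0, "ty": 0, "tz": -0.06, "rx": 0, "ry": 0, "rz": 0, "jaw": 0.05},
    {"tx": 0, "ty": 0, "tz": -0.1, "rx": 0, "ry": 0, "rz": 0, "jaw": 0.05}
  ],
  "grip_force": 25
}}

```text
time: 3.38
position: [0.5627, -0.302, 0.1568]
tool_rot: [3.116, -0.398, 0.001]
ft_force: [0.7, 1.1, -0.1]
grip_width: 0.17
```

```bash
python3 - <<'E'
from geo import *
s=log();print(s['position'],s['grip_width']*87,s['tool_rot'])
cv2.imwrite('pics/w3.png',get_image('wrist')[:,:,::-1])
# tray centre .549,.006 ; marker along world x; marker was shifted +y by ~7mm of grasp => +x
go([.545,.006,.12],frame([0,0,-1],[0.0067,-1,0]))
E
```

```text
[ 0.56273493 -0.30203526  0.15676029] 14.767561080050678 [ 3.11605582e+00 -3.98081684e-01  7.45634220e-04]
REL [-0.0984 -0.2943  0.0418  0.0039 -0.0098 -0.2608] t 3.42
```

View pics/w3.png

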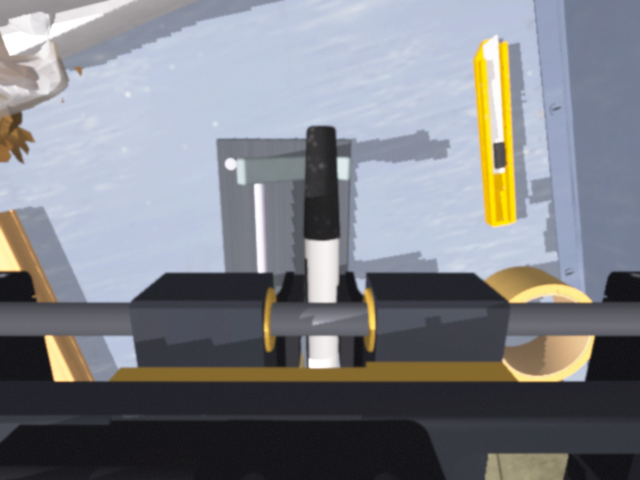

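Emit:
{"api": "carry_out", "payload": {
  "commands": [
    {"tx": -0.098, "ty": -0.294, "tz": 0.03, "rx": 0.0, "ry": -0.006, "rz": -0.261, "jaw": 0.05},
    {"tx": -0.098, "ty": -0.294, "tz": 0.03, "rx": 0.0, "ry": -0.006, "rz": -0.261, "jaw": 0.05},
    {"tx": -0.098, "ty": -0.294, "tz": 0.03, "rx": 0.0, "ry": -0.006, "rz": -0.261, "jaw": 0.05},
    {"tx": -0.098, "ty": -0.294, "tz": 0.03, "rx": 0.0, "ry": -0.006, "rz": -0.261, "jaw": 0.05},
    {"tx": -0.098, "ty": -0.294, "tz": 0.03, "rx": 0.0, "ry": -0.006, "rz": -0.261, "jaw": 0.05},
    {"tx": -0.098, "ty": -0.294, "tz": 0.07, "rx": 0.0, "ry": -0.006, "rz": -0.261, "jaw": 0.05},
    {"tx": -0.098, "ty": -0.294, "tz": 0.115, "rx": 0.0, "ry": -0.006, "rz": -0.261, "jaw": 0.05},
    {"tx": -0.098, "ty": -0.294, "tz": 0.115, "rx": 0.0, "ry": -0.006, "rz": -0.261, "jaw": 0.05}
  ]
}}

```text
time: 4.42
position: [0.539, 0.0071, 0.0374]
tool_rot: [-3.141, -0.011, 0.019]
ft_force: [-0.9, -0.4, 0.0]
grip_width: 0.169
```

```bash
python3 - <<'E'
from geo import *
s=log();print(s['position'],s['grip_width']*87,s['tool_rot'],s['ft_force'])
cv2.imwrite('pics/w4.png',get_image('wrist')[:,:,::-1])
go([.545,.006,.009],frame([0,0,-1],[0.0067,-1,0]))
E
```

```text
[0.53898315 0.00712657 0.0374039 ] 14.725483246360495 [-3.14060863 -0.01144441  0.01934954] [-0.88369026 -0.40812186  0.00445497]
REL [ 0.0041  0.0012  0.0306 -0.0009  0.0079  0.0001] t 4.47
```

View pics/w4.png

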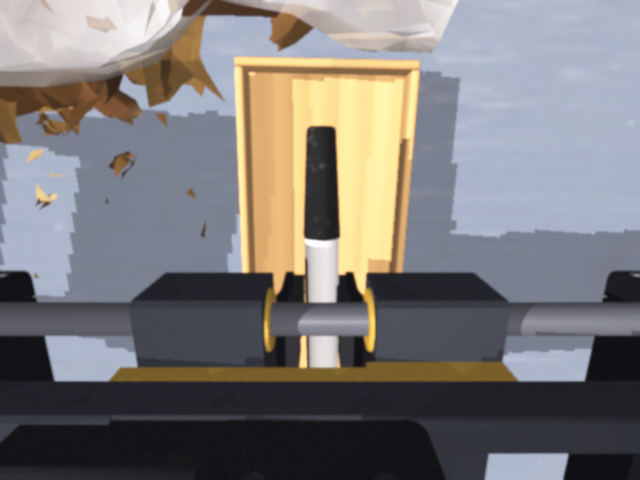

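Emit:
{"api": "carry_out", "payload": {
  "commands": [
    {"tx": 0.004, "ty": 0, "tz": 0.015, "rx": 0, "ry": 0.006, "rz": 0, "jaw": 0.05},
    {"tx": 0.004, "ty": 0, "tz": 0.028, "rx": 0, "ry": 0.006, "rz": 0, "jaw": 0.05},
    {"tx": 0.004, "ty": 0, "tz": 0.028, "rx": 0, "ry": 0.006, "rz": 0, "jaw": 0.05},
    {"tx": 0.004, "ty": 0, "tz": 0.028, "rx": 0, "ry": 0.006, "rz": 0, "jaw": 0.36},
    {"tx": 0.004, "ty": 0, "tz": 0.028, "rx": 0, "ry": 0.006, "rz": 0, "jaw": 0.36},
    {"tx": 0.004, "ty": 0, "tz": 0.028, "rx": 0, "ry": 0.006, "rz": 0, "jaw": 0.36},
    {"tx": 0.004, "ty": 0, "tz": 0.0, "rx": 0, "ry": 0.006, "rz": 0, "jaw": 0.36},
    {"tx": 0.004, "ty": 0, "tz": -0.06, "rx": 0, "ry": 0.006, "rz": 0, "jaw": 0.36},
    {"tx": 0.004, "ty": 0, "tz": -0.12, "rx": 0, "ry": 0.006, "rz": 0, "jaw": 0.9},
    {"tx": 0.004, "ty": 0, "tz": -0.18, "rx": 0, "ry": 0.006, "rz": 0, "jaw": 0.9}
  ]
}}

```text
time: 5.72
position: [0.5467, 0.0071, 0.2217]
tool_rot: [-3.141, -0.011, -0.001]
ft_force: [1.6, -0.4, 0.2]
grip_width: 0.503
```

```bash
python3 - <<'E'
from geo import *
s=log();print(s['position'],s['tool_rot'],s['joint_positions'],s['ft_force'])
cv2.imwrite('pics/w5.png',get_image('wrist')[:,:,::-1])
E
```

```text
[0.5466659  0.00709732 0.22174066] [-3.14112597e+00 -1.09573913e-02 -1.20967788e-03] [ 0.41787649  0.13267306 -0.52050286  1.69625149  0.06741388  1.32978781
 -1.67870636] [ 1.61580657 -0.35275851  0.19615694]
```

View pics/w5.png

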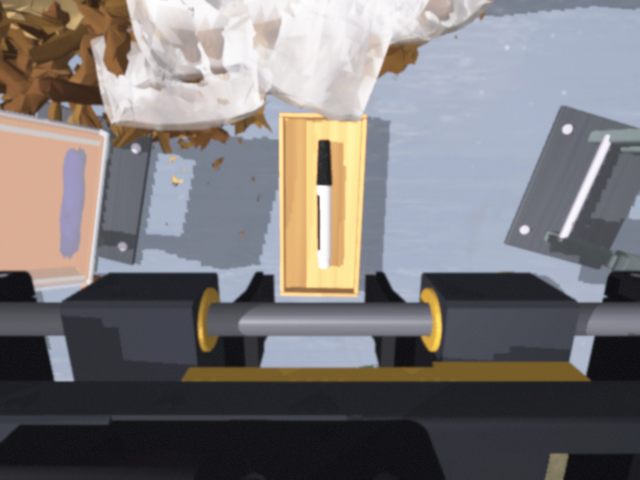

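```bash
cat > kin.py <<'E'
from h import *
from scipy.optimize import least_squares
# R-P-R-P-R-P-R ; base yaw sign -1; params: d1, L1, e1(elbow offset), L2, wrist offset w, L3, yaw0, zeros
def fk(q,p):
    d1,L1,ex,L2,wx,L3,y0,o2,o4,o6,o7=p[:11]; sg=p[11:18]
    q=np.array(q)*sg
    R=Ro.from_euler('z',q[0]+y0);t=np.array([0,0,d1])
    R=R*Ro.from_euler('y',q[1]+o2)*Ro.from_euler('z',q[2]);t=t+R.apply([ex,0,L1])
    R=R*Ro.from_euler('y',q[3]+o4);t=t+R.apply([-ex,0,0]);R=R*Ro.from_euler('z',q[4]);t=t+R.apply([0,0,L2])
    R=R*Ro.from_euler('y',q[5]+o6);t=t+R.apply([wx,0,0]);R=R*Ro.from_euler('z',q[6]+o7);t=t+R.apply([0,0,L3])
    return t,R
E
python3 - <<'E'
from kin import *
import itertools
L=[json.loads(l) for l in open('log.jsonl')]
best=[]
def res(v,sg):
    r=[]
    for _,q,p,w in L:
        t,R=fk(q,np.r_[v,sg]);r+=list((t-p)*10)+list((R.inv()*Ro.from_rotvec(w)).as_rotvec())
    return np.array(r+list((v[[2,4]])*.02)+list(v[7:10]*.02))
for s in itertools.product([1,-1],repeat=3):
  for s1,y7 in itertools.product([1,-1],[0,np.pi,np.pi/2,-np.pi/2]):
    sg=np.array([s1,1,s[0],1,s[1],1,s[2]])
    r=least_squares(res,np.r_[.3,.35,0,.35,0,.25,0,0,0,0,y7],args=(sg,),max_nfev=60)
    best.append((r.cost,sg,r.x))
best.sort(key=lambda b:b[0])
for b in best[:5]:print(b[0],b[1],b[2].round(3))
np.save('kin.npy',np.r_[best[0][2],best[0][1]])
E
```

```text
0.0005309094131475425 [-1  1 -1  1 -1  1 -1] [ 0.092  0.491 -0.006  0.521  0.008  0.222 -0.04  -0.     0.011 -0.011
  1.532]
0.000530909413293663 [-1  1 -1  1 -1  1 -1] [ 0.092  0.491 -0.006  0.521  0.008  0.222 -0.04  -0.     0.011 -0.011
  1.532]
0.0005309094134524828 [-1  1 -1  1 -1  1 -1] [ 0.092  0.491 -0.006  0.521  0.008  0.222 -0.04  -0.     0.011 -0.011
  1.532]
0.0005309094135269225 [-1  1 -1  1 -1  1 -1] [ 0.092  0.491 -0.006  0.521  0.008  0.222 -0.04  -0.     0.011 -0.011
 -4.751]
0.13600209228705443 [-1  1 -1  1  1  1 -1] [-0.23   0.514  0.134  0.49   0.036 -0.105 -0.06  -0.186  0.539 -0.37
  1.41 ]
```

```bash
cat >> kin.py <<'E'
KP=np.load('kin.npy')
LO=np.array([-2.86,-.3,-1.38,.06,-1.56,.09,-2.69]);HI=np.array([2.86,2.09,1.24,2.45,4.7,2.05,2.69])
def ik(q,p,R,w=.02):
    R=Ro.from_matrix(R);q0=np.array(q)
    def f(x):
        t,r=fk(x,KP);return np.r_[(t-p)*10,(r.inv()*R).as_rotvec(),(x-q0)*w*.1]
    r=least_squares(f,np.clip(q0,LO+1e-3,HI-1e-3),bounds=(LO,HI));t,rr=fk(r.x,KP)
    return r.x,np.linalg.norm(t-p),(rr.inv()*R).magnitude()
def path(q,p0,R0,p1,R1,n=12):
    w=Ro.from_matrix(R0.T@R1).as_rotvec();out=[]
    for k in range(1,n+1):
        q,e,a=ik(q,p0+(p1-p0)*k/n,R0@Ro.from_rotvec(w*k/n).as_matrix());out.append((q,e,a))
    return out
E
python3 - <<'E'
from geo import *;from kin import *
s=ctrl.get_state();q=s['joint_positions']
for sg in(1,-1):
    Rf=Mf[:3,:3]@frame(-u,sg*n)
    w=rel(s['position'],s['tool_rot'],s['position'],Rf)[3:]
    print('sign',sg,'turn',w.round(2))
    R0=Ro.from_rotvec(s['tool_rot']).as_matrix()
    pg=ap(Mf,S(66,0,17))[0];ph=ap(Mf,S(150,0,17))[0]
    mid=np.array([.53,.12,.35])
    o=path(q,s['position'],R0,mid,Rf);print('mid',o[-1][0].round(2),max(x[1] for x in o).round(4))
    o=path(o[-1][0],mid,Rf,ph,Rf);print('hover',o[-1][0].round(2),o[-1][1].round(4));
    o=path(o[-1][0],ph,Rf,pg,Rf);print('grasp',o[-1][0].round(2),o[-1][1].round(4));
    o=path(o[-1][0],pg,Rf,mid,Rf);print('lift',o[-1][0].round(2),o[-1][1].round(4));
    for dr in(1,-1):
        Q=o[-1][0];R=Rf
        for k in range(18):
            R=R@Ro.from_rotvec([0,0,dr*np.pi/18]).as_matrix();Q,e1,e2=ik(Q,mid,R)
        print('rolled',dr,Q.round(2),round(e1,4),round(e2,4))
        pe=ap(Me,S(66,0,17))[0];Rn=Me[:3,:3]@frame(-u,-sg*n)
        z=path(Q,mid,R,pe,Rn);print('  placed',z[-1][0].round(2),round(max(x[1] for x in z),4))
E
```

```text
sign 1 turn [-0.7  -0.11  0.25]
mid [ 0.01  0.28 -0.6   1.41  0.67  1.99 -2.32] 0.0
hover [-0.29  0.67 -0.6   1.25  0.69  1.95 -2.68] 0.0
grasp [-0.24  0.63 -0.54  1.43  0.67  1.79 -2.69] 0.0
lift [-0.04  0.27 -0.53  1.41  0.65  1.98 -2.31] 0.0
rolled 1 [-1.13  0.78  1.24  1.26  0.49  2.05 -2.69] 0.0353 2.1278
  placed [ 1.87 -0.25 -1.38  2.21 -1.56  0.09 -2.69] 0.0617
rolled -1 [ 0.24  0.35 -0.93  1.41  0.74  2.05  0.74] 0.0 0.0
  placed [ 0.72  0.47 -0.69  1.7   1.01  1.39  1.  ] 0.0
sign -1 turn [ 0.15 -0.99 -2.72]
mid [ 0.19  0.33 -0.86  1.41  0.73  2.03  0.76] 0.0
hover [-0.18  0.73 -0.81  1.25  0.79  2.01  0.39] 0.0
grasp [-0.08  0.7  -0.8   1.43  0.79  1.87  0.36] 0.0
lift [ 0.19  0.33 -0.86  1.41  0.73  2.03  0.76] 0.0
rolled 1 [-0.1   0.26 -0.46  1.41  0.64  1.97 -2.3 ] 0.0 0.0
  placed [ 0.33  0.39 -0.2   1.7   0.83  1.26 -2.03] 0.0
rolled -1 [ 0.53  0.53 -1.38  1.41  0.66  2.05  2.69] 0.0234 0.9978
  placed [-0.81  0.47  1.24  2.12  2.23  0.09  2.69] 0.026
```

```bash
python3 - <<'E'
from geo import *;from kin import *
s=ctrl.get_state();q=s['joint_positions'];R0=Ro.from_rotvec(s['tool_rot']).as_matrix()
Rf=Mf[:3,:3]@frame(-u,-n);Re=Me[:3,:3]@frame(-u,n)
pg=ap(Mf,S(66,0,17))[0];ph=ap(Mf,S(150,0,17))[0];pe=ap(Me,S(66,0,17))[0]
marg=lambda o:min(np.minimum(x[0]-LO,HI-x[0]).min() for x in o)
for mid in([.53,.12,.35],[.5,0,.3],[.5,-.1,.3],[.55,-.1,.3],[.5,-.15,.35],[.55,-.15,.3],[.45,-.1,.3]):
    mid=np.array(mid)
    o1=path(q,s['position'],R0,np.array([.5,0,.3]),Rf);o2=path(o1[-1][0],np.array([.5,0,.3]),Rf,ph,Rf,8);o3=path(o2[-1][0],ph,Rf,pg,Rf,6)
    o4=path(o3[-1][0],pg,Rf,mid,Rf,10)
    o5=[];Q=o4[-1][0];R=Rf
    for k in range(18):
        R=R@Ro.from_rotvec([0,0,np.pi/18]).as_matrix();x=ik(Q,mid,R);Q=x[0];o5.append(x)
    o6=path(Q,mid,R,pe,Re,8)
    print(mid,[(round(marg(o),2),round(max(x[1] for x in o),4)) for o in(o1,o2,o3,o4,o5,o6)],o5[-1][0].round(2))
print(rel(s['position'],s['tool_rot'],[.5,0,.3],Rf),s['time'])
E
```

```text
[0.53 0.12 0.35] [(np.float64(0.15), np.float64(0.0)), (np.float64(0.03), np.float64(0.0)), (np.float64(0.05), np.float64(0.0)), (np.float64(0.0), np.float64(0.0)), (np.float64(0.01), np.float64(0.0)), (np.float64(0.17), np.float64(0.0))] [-0.07  0.26 -0.49  1.41  0.64  1.98 -2.3 ]
[0.5 0.  0.3] [(np.float64(0.15), np.float64(0.0)), (np.float64(0.03), np.float64(0.0)), (np.float64(0.05), np.float64(0.0)), (np.float64(0.17), np.float64(0.0)), (np.float64(0.25), np.float64(0.0)), (np.float64(0.35), np.float64(0.0))] [ 0.27  0.14 -0.62  1.65  0.66  1.77 -2.19]
[ 0.5 -0.1  0.3] [(np.float64(0.15), np.float64(0.0)), (np.float64(0.03), np.float64(0.0)), (np.float64(0.05), np.float64(0.0)), (np.float64(0.18), np.float64(0.0)), (np.float64(0.38), np.float64(0.0)), (np.float64(0.43), np.float64(0.0))] [ 0.47  0.1  -0.62  1.68  0.7   1.66 -2.03]
[ 0.55 -0.1   0.3 ] [(np.float64(0.15), np.float64(0.0)), (np.float64(0.03), np.float64(0.0)), (np.float64(0.05), np.float64(0.0)), (np.float64(0.18), np.float64(0.0)), (np.float64(0.33), np.float64(0.0)), (np.float64(0.42), np.float64(0.0))] [ 0.34  0
[... 275 characters left out ...]
)] [ 0.56  0.08 -0.62  1.6   0.72  1.67 -1.89]
[ 0.55 -0.15  0.3 ] [(np.float64(0.15), np.float64(0.0)), (np.float64(0.03), np.float64(0.0)), (np.float64(0.05), np.float64(0.0)), (np.float64(0.18), np.float64(0.0)), (np.float64(0.38), np.float64(0.0)), (np.float64(0.46), np.float64(0.0))] [ 0.41  0.21 -0.51  1.57  0.76  1.63 -1.98]
[ 0.45 -0.1   0.3 ] [(np.float64(0.15), np.float64(0.0)), (np.float64(0.03), np.float64(0.0)), (np.float64(0.05), np.float64(0.0)), (np.float64(0.18), np.float64(0.0)), (np.float64(0.28), np.float64(0.0)), (np.float64(0.33), np.float64(0.0))] [ 0.65 -0.02 -0.76  1.79  0.64  1.62 -1.99]
[-0.05013905  0.00725406 -0.06999617  0.15005601 -0.99249685 -2.72104045] 5.775
```

Emit:
{"api": "carry_out", "payload": {
  "commands": [
    {"tx": -0.05, "ty": 0.007, "tz": -0.07, "rx": 0.15, "ry": -0.992, "rz": -2.721, "jaw": 1},
    {"tx": -0.05, "ty": 0.007, "tz": -0.07, "rx": 0.15, "ry": -0.992, "rz": -2.721, "jaw": 1},
    {"tx": -0.05, "ty": 0.007, "tz": -0.07, "rx": 0.15, "ry": -0.992, "rz": -2.721, "jaw": 1},
    {"tx": -0.05, "ty": 0.007, "tz": -0.07, "rx": 0.15, "ry": -0.992, "rz": -2.721, "jaw": 1},
    {"tx": -0.05, "ty": 0.007, "tz": -0.07, "rx": 0.15, "ry": -0.992, "rz": -2.721, "jaw": 1},
    {"tx": -0.05, "ty": 0.007, "tz": -0.07, "rx": 0.15, "ry": -0.992, "rz": -2.721, "jaw": 1},
    {"tx": -0.05, "ty": 0.007, "tz": -0.07, "rx": 0.15, "ry": -0.992, "rz": -2.721, "jaw": 1},
    {"tx": -0.05, "ty": 0.007, "tz": -0.07, "rx": 0.15, "ry": -0.992, "rz": -2.721, "jaw": 1},
    {"tx": -0.05, "ty": 0.007, "tz": -0.07, "rx": 0.15, "ry": -0.992, "rz": -2.721, "jaw": 1},
    {"tx": -0.05, "ty": 0.007, "tz": -0.07, "rx": 0.15, "ry": -0.992, "rz": -2.721, "jaw": 1},
    {"tx": -0.05, "ty": 0.007, "tz": -0.07, "rx": 0.15, "ry": -0.992, "rz": -2.721, "jaw": 1},
    {"tx": -0.05, "ty": 0.007, "tz": -0.07, "rx": 0.15, "ry": -0.992, "rz": -2.721, "jaw": 1}
  ]
}}

```text
time: 7.28
position: [0.4972, -0.0001, 0.2891]
tool_rot: [-1.299, -2.593, 0.943]
ft_force: [-0.5, 0.0, -1.4]
grip_width: 0.998
```

```bash
python3 - <<'E'
from geo import *
s=log();print(s['joint_positions'].round(2),s['position'])
Rf=Mf[:3,:3]@frame(-u,-n)
go(ap(Mf,S(150,0,17))[0],Rf)
go([.5,.05,.3],Rf)
E
```

```text
[ 0.27  0.42 -0.79  1.44  0.57  1.98  0.15] [ 4.97159191e-01 -1.40359393e-04  2.89065162e-01]
REL [ 0.1929  0.2581 -0.0905  0.0274 -0.2305 -0.5956] t 7.28
REL [ 0.0338  0.0182 -0.0341  0.0274 -0.2305 -0.5956] t 7.28
```

```bash
python3 - <<'E'
from geo import *;from kin import *
s=ctrl.get_state();q=s['joint_positions'];R0=Ro.from_rotvec(s['tool_rot']).as_matrix()
Rf=Mf[:3,:3]@frame(-u,-n);p=s['position']
for via in([.56,.24,.26],[.56,.26,.24],[.57,.29,.23]):
  via=np.array(via)
  for a in(135,145):
    ph=ap(Mf,S(a,0,17))[0]
    o=path(q,p,R0,via,Rf);o2=path(o[-1][0],via,Rf,ph,Rf,6)
    print(via,a,ph.round(3),[(round(max(x[1] for x in k),4),round(min(np.minimum(x[0]-LO,HI-x[0]).min() for x in k),3)) for k in(o,o2)],o2[-1][0].round(2))
  print(rel(p,s['tool_rot'],via,Rf).round(3))
E
```

```text
[0.56 0.24 0.26] 135 [0.582 0.295 0.169] [(np.float64(0.0), np.float64(0.0)), (np.float64(0.0), np.float64(0.011))] [-0.16  0.72 -0.82  1.29  0.79  1.99  0.38]
[0.56 0.24 0.26] 145 [0.584 0.301 0.177] [(np.float64(0.0), np.float64(0.0)), (np.float64(0.0), np.float64(0.008))] [-0.17  0.73 -0.82  1.26  0.79  2.01  0.38]
[ 0.146  0.167 -0.115  0.027 -0.231 -0.596]
[0.56 0.26 0.24] 135 [0.582 0.295 0.169] [(np.float64(0.0), np.float64(0.0)), (np.float64(0.0), np.float64(0.009))] [-0.14  0.73 -0.84  1.29  0.8   2.    0.37]
[0.56 0.26 0.24] 145 [0.584 0.301 0.177] [(np.float64(0.0), np.float64(0.0)), (np.float64(0.0), np.float64(0.006))] [-0.15  0.74 -0.84  1.26  0.81  2.02  0.37]
[ 0.165  0.188 -0.108  0.027 -0.231 -0.596]
[0.57 0.29 0.23] 135 [0.582 0.295 0.169] [(np.float64(0.0), np.float64(0.0)), (np.float64(0.0), np.float64(0.012))] [-0.18  0.71 -0.78  1.29  0.77  1.98  0.39]
[0.57 0.29 0.23] 145 [0.584 0.301 0.177] [(np.float64(0.0), np.float64(0.0)), (np.float64(0.0), np.float64(0.009))] [-0.19  0.71 -0.78  1.26  0.77  2.    0.4 ]
[ 0.183  0.214 -0.118  0.027 -0.231 -0.596]
```

```bash
python3 - <<'E'
from geo import *;from kin import *
s=ctrl.get_state();q=s['joint_positions'];R0=Ro.from_rotvec(s['tool_rot']).as_matrix()
Rf=Mf[:3,:3]@frame(-u,-n);p=s['position']
a=np.radians(27);Rv=Mf[:3,:3]@frame([np.sin(a),0,-np.cos(a)],-n)
via=np.array([.57,.28,.225]);ph=ap(Mf,S(135,0,18))[0]
o=path(q,p,R0,via,Rv);o2=path(o[-1][0],via,Rv,ph,Rf,6)
print([(round(max(x[1] for x in k),4),round(min(np.minimum(x[0]-LO,HI-x[0]).min() for x in k),3)) for k in(o,o2)],o2[-1][0].round(2))
print(rel(p,s['tool_rot'],via,Rv).round(3))
E
```

```text
[(np.float64(0.0), np.float64(0.154)), (np.float64(0.0), np.float64(0.055))] [-0.15  0.73 -0.83  1.29  0.8   1.99  0.37]
[ 0.176  0.212 -0.109 -0.192 -0.162 -0.619]
```

Emit:
{"api": "carry_out", "payload": {
  "commands": [
    {"tx": 0.176, "ty": 0.212, "tz": -0.109, "rx": -0.192, "ry": -0.162, "rz": -0.619, "jaw": 1},
    {"tx": 0.176, "ty": 0.212, "tz": -0.109, "rx": -0.192, "ry": -0.162, "rz": -0.619, "jaw": 1},
    {"tx": 0.176, "ty": 0.212, "tz": -0.109, "rx": -0.192, "ry": -0.162, "rz": -0.619, "jaw": 1},
    {"tx": 0.176, "ty": 0.212, "tz": -0.109, "rx": -0.192, "ry": -0.162, "rz": -0.619, "jaw": 1},
    {"tx": 0.176, "ty": 0.212, "tz": -0.109, "rx": -0.192, "ry": -0.162, "rz": -0.619, "jaw": 1},
    {"tx": 0.176, "ty": 0.212, "tz": -0.109, "rx": -0.192, "ry": -0.162, "rz": -0.619, "jaw": 1},
    {"tx": 0.176, "ty": 0.212, "tz": -0.109, "rx": -0.192, "ry": -0.162, "rz": -0.619, "jaw": 1},
    {"tx": 0.176, "ty": 0.212, "tz": -0.109, "rx": -0.192, "ry": -0.162, "rz": -0.619, "jaw": 1}
  ]
}}

```text
time: 8.28
position: [0.5721, 0.2776, 0.226]
tool_rot: [-0.395, -2.974, 0.715]
ft_force: [-1.0, -0.6, 0.5]
grip_width: 0.998
```

```bash
python3 - <<'E'
from geo import *
s=log();print(s['joint_positions'].round(2),s['position'],s['ft_force'])
cv2.imwrite('pics/w6.png',get_image('wrist')[:,:,::-1])
Rf=Mf[:3,:3]@frame(-u,-n)
go(ap(Mf,S(130,0,18))[0],Rf)
E
```

```text
[-0.14  0.73 -0.92  1.16  0.73  1.94  0.38] [0.57211206 0.2776411  0.22596274] [-0.9598021  -0.56029468  0.53259121]
REL [-0.0053  0.0409  0.0464  0.227  -0.001  -0.0091] t 8.32
```

View pics/w6.png

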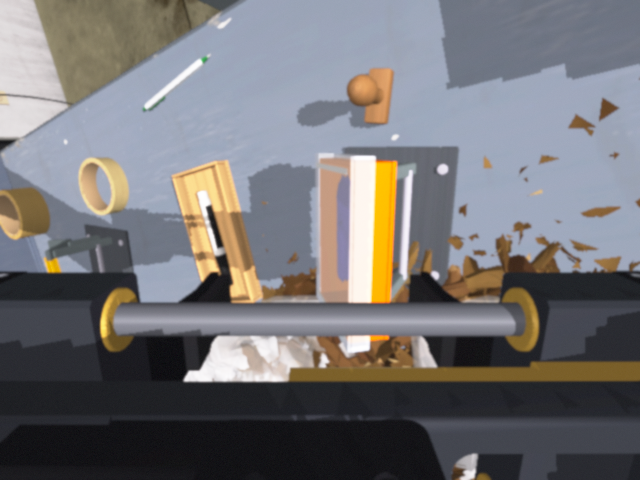

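Emit:
{"api": "carry_out", "payload": {
  "commands": [
    {"tx": -0.005, "ty": 0.041, "tz": 0.03, "rx": 0.15, "ry": 0, "rz": -0.009, "jaw": 1},
    {"tx": -0.005, "ty": 0.041, "tz": 0.046, "rx": 0.227, "ry": 0, "rz": -0.009, "jaw": 1},
    {"tx": -0.005, "ty": 0.041, "tz": 0.046, "rx": 0.227, "ry": 0, "rz": -0.009, "jaw": 1},
    {"tx": -0.005, "ty": 0.041, "tz": 0.046, "rx": 0.227, "ry": 0, "rz": -0.009, "jaw": 1}
  ]
}}

```text
time: 8.82
position: [0.5814, 0.2926, 0.1685]
tool_rot: [-0.366, -2.852, 1.033]
ft_force: [0.7, -0.1, 1.0]
grip_width: 0.998
```

```bash
python3 - <<'E'
from geo import *
s=log();print(s['joint_positions'].round(2),s['position'],s['ft_force'])
c=camera_info('wrist');cv2.imwrite('pics/w7.png',get_image('wrist')[:,:,::-1])
np.savez('w7c.npz',**c)
print({k:proj(c,ap(Mf,S(*v)))[0].round(0).tolist() for k,v in dict(lidtop_hi=(104,-70,34),lidtop_lo=(0,-70,34),rim=(104,-70,17),base=(100,-66,0)).items()})
Rf=Mf[:3,:3]@frame(-u,-n)
go(ap(Mf,S(66,0,18))[0],Rf)
E
```

```text
[-0.36  0.88 -0.7   1.03  0.79  2.04  0.4 ] [0.58140836 0.2925606  0.16852438] [ 0.71373008 -0.10247452  0.95471049]
{'lidtop_hi': [288.0, 148.0], 'lidtop_lo': [299.0, 147.0], 'rim': [321.0, 148.0], 'base': [353.0, 155.0]}
REL [-0.0002  0.0004  0.0673  0.0048  0.0007 -0.0009] t 8.88
```

View pics/w7.png

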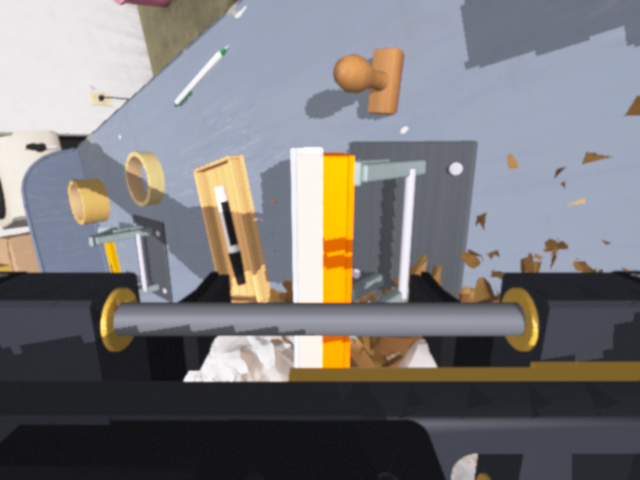

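Emit:
{"api": "carry_out", "payload": {
  "commands": [
    {"tx": 0, "ty": 0, "tz": 0.02, "rx": 0, "ry": 0, "rz": 0, "jaw": 1},
    {"tx": 0, "ty": 0, "tz": 0.04, "rx": 0, "ry": 0, "rz": 0, "jaw": 1},
    {"tx": 0, "ty": 0, "tz": 0.066, "rx": 0.005, "ry": 0, "rz": 0, "jaw": 1},
    {"tx": 0, "ty": 0, "tz": 0.066, "rx": 0.005, "ry": 0, "rz": 0, "jaw": 0.7},
    {"tx": 0, "ty": 0, "tz": 0.066, "rx": 0.005, "ry": 0, "rz": 0, "jaw": 0.55},
    {"tx": 0, "ty": 0, "tz": 0.066, "rx": 0.005, "ry": 0, "rz": 0, "jaw": 0.55},
    {"tx": 0, "ty": 0, "tz": 0.066, "rx": 0.005, "ry": 0, "rz": 0, "jaw": 0.55},
    {"tx": 0, "ty": 0, "tz": 0.066, "rx": 0.005, "ry": 0, "rz": 0, "jaw": 0.55}
  ],
  "grip_force": 50
}}

```text
time: 9.88
position: [0.5697, 0.2523, 0.1152]
tool_rot: [-0.361, -2.846, 1.043]
ft_force: [-0.5, 0.0, -0.3]
grip_width: 0.573
```

```bash
python3 - <<'E'
from geo import *
s=log();print(s['joint_positions'].round(2),s['position'],s['ft_force'],s['grip_width']*87)
cv2.imwrite('pics/w8.png',get_image('wrist')[:,:,::-1])
p=s['position']-Mf[:3,3];l=Mf[:3,:3].T@p*1000-foot;print('a,y,b',l@u,l[1],l@n)
print((Mf[:3,:3].T@Ro.from_rotvec(s['tool_rot']).as_matrix()).round(3))
E
```

```text
[-0.29  0.86 -0.7   1.19  0.78  1.93  0.36] [0.56973062 0.25233759 0.11517913] [-0.47102832  0.04001108 -0.31917226] 49.85533966268033
a,y,b 64.99785674759906 -1.601836076545292 16.179016752046056
[[ 0.002 -0.763  0.647]
 [-1.    -0.003 -0.   ]
 [ 0.002 -0.647 -0.763]]
```

View pics/w8.png

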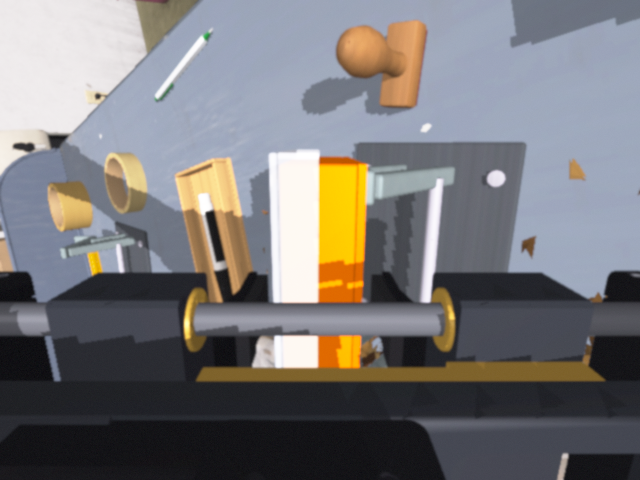

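Emit:
{"api": "carry_out", "payload": {
  "commands": [
    {"tx": 0, "ty": -0.0005, "tz": 0, "rx": 0, "ry": 0, "rz": 0, "jaw": 0.45},
    {"tx": 0, "ty": -0.0005, "tz": 0, "rx": 0, "ry": 0, "rz": 0, "jaw": 0.38},
    {"tx": 0, "ty": -0.0005, "tz": 0, "rx": 0, "ry": 0, "rz": 0, "jaw": 0.3},
    {"tx": 0, "ty": -0.0005, "tz": 0, "rx": 0, "ry": 0, "rz": 0, "jaw": 0.25},
    {"tx": 0, "ty": -0.0005, "tz": 0, "rx": 0, "ry": 0, "rz": 0, "jaw": 0.25}
  ],
  "grip_force": 52
}}

```text
time: 10.55
position: [0.5697, 0.2516, 0.1153]
tool_rot: [-0.361, -2.846, 1.043]
ft_force: [0.3, -0.2, -0.4]
grip_width: 0.383
```

```bash
python3 - <<'E'
from geo import *
s=log();print(s['joint_positions'].round(2),s['position'],s['ft_force'],s['torque'],s['grip_width']*87)
cv2.imwrite('pics/w9.png',get_image('wrist')[:,:,::-1])
p=s['position']-Mf[:3,3];l=Mf[:3,:3].T@p*1000-foot;print('a,y,b',l@u,l[1],l@n)
Rf=Mf[:3,:3]@frame(-u,-n)
go(s['position']+[0,0,.03],Rf);go([.52,-.1,.32],Rf)
E
```

```text
[-0.29  0.86 -0.7   1.19  0.78  1.93  0.36] [0.56967974 0.2515743  0.11525927] [ 0.34543911 -0.24018957 -0.35312994] [ 0.9512332  -0.35496526  0.00608044] 33.323591830504206
a,y,b 64.57607675175827 -1.4585121004417776 16.80614522782287
REL [ 0.0001 -0.0194 -0.0229 -0.0048 -0.0008  0.0029] t 10.6
REL [-0.0395 -0.4016  0.0719 -0.0048 -0.0008  0.0029] t 10.6
```

View pics/w9.png

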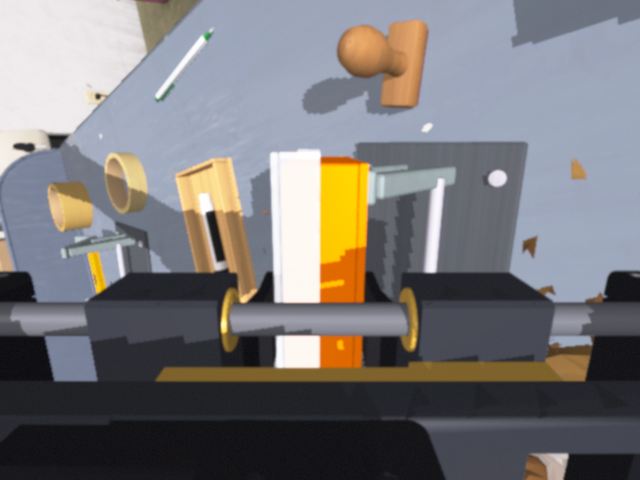

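Emit:
{"api": "carry_out", "payload": {
  "commands": [
    {"tx": 0, "ty": -0.007, "tz": -0.008, "rx": 0, "ry": 0, "rz": 0, "jaw": 0.25},
    {"tx": 0, "ty": -0.02, "tz": -0.023, "rx": 0, "ry": 0, "rz": 0, "jaw": 0.25},
    {"tx": 0, "ty": -0.04, "tz": -0.045, "rx": 0, "ry": 0, "rz": 0, "jaw": 0.25},
    {"tx": 0, "ty": -0.04, "tz": -0.045, "rx": 0, "ry": 0, "rz": 0, "jaw": 0.25}
  ]
}}

```text
time: 11.1
position: [0.5704, 0.2512, 0.1799]
tool_rot: [-0.365, -2.852, 1.039]
ft_force: [0.8, -0.3, -1.6]
grip_width: 0.387
```

```bash
python3 - <<'E'
from geo import *
s=log();print(s['joint_positions'].round(2),s['position'],s['ft_force'],s['torque'],s['grip_width']*87)
cv2.imwrite('pics/w10.png',get_image('wrist')[:,:,::-1]);cv2.imwrite('pics/s10.png',get_image('scene')[:,:,::-1])
p=s['position']-Mf[:3,3];l=Mf[:3,:3].T@p*1000-foot;print('a,y,b',l@u,l[1],l@n)
Rf=Mf[:3,:3]@frame(-u,-n)
go([.52,-.1,.32],Rf)
E
```

```text
[-0.3   0.8  -0.7   1.14  0.76  2.01  0.41] [0.57043755 0.25116482 0.17989579] [ 0.83855956 -0.29780836 -1.55086968] [ 1.15454914 -0.41572638 -0.02687055] 33.63106169384053
a,y,b 113.95579701848867 -0.6219052671688938 58.52449454844249
REL [-3.960e-02 -3.614e-01  1.173e-01 -3.400e-03  3.000e-04  2.000e-03] t 11.2
```

View pics/w10.png

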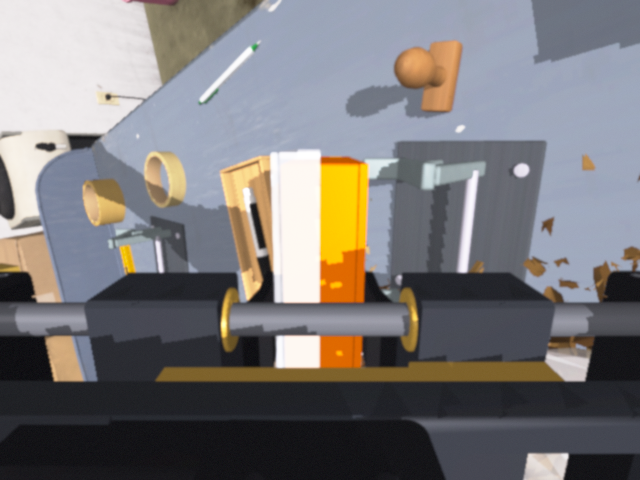

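View pics/s10.png

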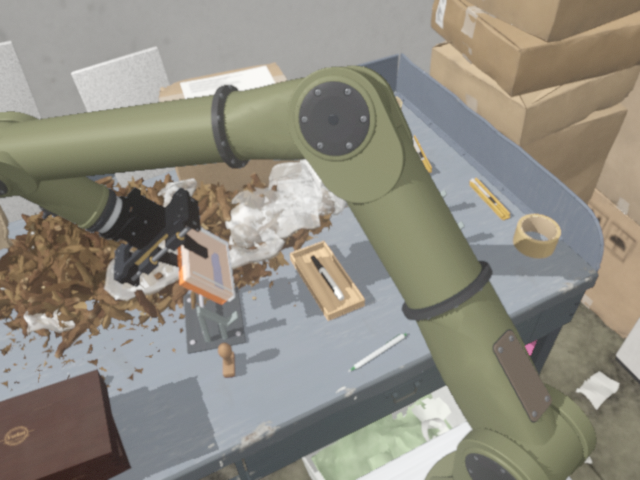

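Emit:
{"api": "carry_out", "payload": {
  "commands": [
    {"tx": -0.002, "ty": -0.018, "tz": 0.002, "rx": 0, "ry": 0, "rz": 0, "jaw": 0.25},
    {"tx": -0.006, "ty": -0.06, "tz": 0.01, "rx": 0, "ry": 0, "rz": 0, "jaw": 0.25},
    {"tx": -0.011, "ty": -0.105, "tz": 0.028, "rx": 0, "ry": 0, "rz": 0, "jaw": 0.25},
    {"tx": -0.016, "ty": -0.15, "tz": 0.045, "rx": 0, "ry": 0, "rz": 0, "jaw": 0.25},
    {"tx": -0.021, "ty": -0.195, "tz": 0.062, "rx": 0, "ry": 0, "rz": 0, "jaw": 0.25},
    {"tx": -0.026, "ty": -0.24, "tz": 0.078, "rx": 0, "ry": 0, "rz": 0, "jaw": 0.25},
    {"tx": -0.031, "ty": -0.285, "tz": 0.094, "rx": 0, "ry": 0, "rz": 0, "jaw": 0.25},
    {"tx": -0.036, "ty": -0.325, "tz": 0.106, "rx": 0, "ry": 0, "rz": 0, "jaw": 0.25},
    {"tx": -0.04, "ty": -0.352, "tz": 0.115, "rx": 0, "ry": 0, "rz": 0, "jaw": 0.25},
    {"tx": -0.04, "ty": -0.361, "tz": 0.117, "rx": 0, "ry": 0, "rz": 0, "jaw": 0.25},
    {"tx": -0.04, "ty": -0.361, "tz": 0.117, "rx": 0, "ry": 0, "rz": 0, "jaw": 0.25}
  ]
}}

```text
time: 12.58
position: [0.5199, -0.0999, 0.3197]
tool_rot: [-0.362, -2.845, 1.043]
ft_force: [0.3, -0.5, -1.5]
grip_width: 0.384
```

```bash
python3 - <<'E'
from geo import *;from kin import *
s=log();print(s['joint_positions'].round(2),s['position'],s['ft_force'],s['grip_width']*87)
cv2.imwrite('pics/w11.png',get_image('wrist')[:,:,::-1])
Q=s['joint_positions'];R=Ro.from_rotvec(s['tool_rot']).as_matrix()
for k in range(18):
    R=R@Ro.from_rotvec([0,0,np.pi/18]).as_matrix();Q,e1,e2=ik(Q,s['position'],R)
    if k%6==5: print(Q.round(2),round(e1,4),round(e2,4))
E
```

```text
[ 0.31  0.26 -0.68  1.56  0.73  1.81  0.94] [ 0.51990306 -0.09993258  0.3196519 ] [ 0.30481573 -0.49104639 -1.50213308] 33.45040749591139
[ 0.38  0.14 -0.55  1.61  0.72  1.7   0.08] 0.0 0.0
[ 0.33  0.13 -0.49  1.61  0.71  1.69 -0.96] 0.0 0.0
[ 0.29  0.13 -0.44  1.61  0.71  1.69 -2.  ] 0.0 0.0
```

View pics/w11.png

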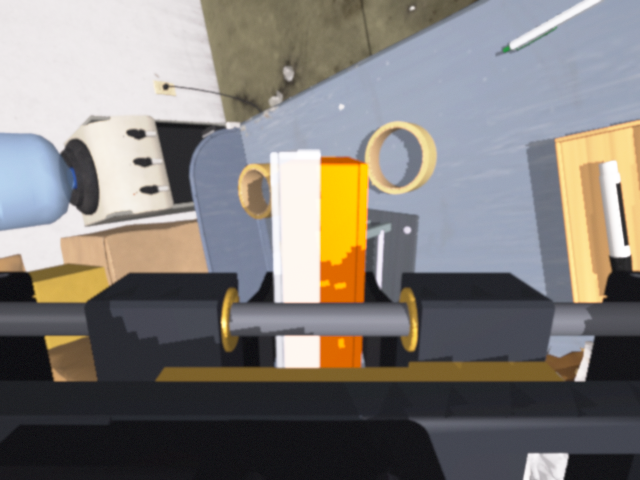

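Emit:
{"api": "carry_out", "payload": {
  "commands": [
    {"tx": 0, "ty": 0, "tz": 0, "rx": 0, "ry": 0, "rz": 0.06, "jaw": 0.25},
    {"tx": 0, "ty": 0, "tz": 0, "rx": 0, "ry": 0, "rz": 0.18, "jaw": 0.25},
    {"tx": 0, "ty": 0, "tz": 0, "rx": 0, "ry": 0, "rz": 0.33, "jaw": 0.25},
    {"tx": 0, "ty": 0, "tz": 0, "rx": 0, "ry": 0, "rz": 0.48, "jaw": 0.25},
    {"tx": 0, "ty": 0, "tz": 0, "rx": 0, "ry": 0, "rz": 0.63, "jaw": 0.25},
    {"tx": 0, "ty": 0, "tz": 0, "rx": 0, "ry": 0, "rz": 0.78, "jaw": 0.25},
    {"tx": 0, "ty": 0, "tz": 0, "rx": 0, "ry": 0, "rz": 0.93, "jaw": 0.25},
    {"tx": 0, "ty": 0, "tz": 0, "rx": 0, "ry": 0, "rz": 1.08, "jaw": 0.25},
    {"tx": 0, "ty": 0, "tz": 0, "rx": 0, "ry": 0, "rz": 1.23, "jaw": 0.25},
    {"tx": 0, "ty": 0, "tz": 0, "rx": 0, "ry": 0, "rz": 1.38, "jaw": 0.25},
    {"tx": 0, "ty": 0, "tz": 0, "rx": 0, "ry": 0, "rz": 1.5, "jaw": 0.25},
    {"tx": 0, "ty": 0, "tz": 0, "rx": 0, "ry": 0, "rz": 1.57, "jaw": 0.25}
  ]
}}

```text
time: 14.12
position: [0.5207, -0.0977, 0.3186]
tool_rot: [2.062, 1.601, -0.759]
ft_force: [-0.1, 0.0, -1.2]
grip_width: 0.382
```

```bash
python3 - <<'E'
from geo import *;from kin import *
s=log();print(s['joint_positions'].round(2),s['position'],s['ft_force'],s['grip_width']*87)
cv2.imwrite('pics/w12.png',get_image('wrist')[:,:,::-1])
Re=Me[:3,:3]@frame(-u,n);go(s['position'],Re)
E
```

```text
[ 0.19  0.24 -0.54  1.56  0.7   1.79 -0.61] [ 0.52065056 -0.09774708  0.31857287] [-0.06420527  0.02899741 -1.201167  ] 33.226298123764536
REL [ 1.0000e-04 -0.0000e+00  0.0000e+00  3.3000e-03  3.9000e-03  1.5736e+00] t 14.18
```

View pics/w12.png

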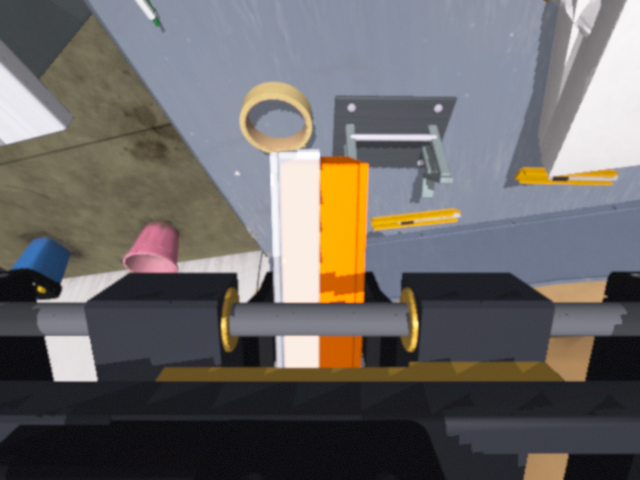

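Still held unchanged (case at columns 271–368). Continue the roll.

Emit:
{"api": "carry_out", "payload": {
  "commands": [
    {"tx": 0, "ty": 0, "tz": 0, "rx": 0, "ry": 0, "rz": 0.06, "jaw": 0.25},
    {"tx": 0, "ty": 0, "tz": 0, "rx": 0, "ry": 0, "rz": 0.18, "jaw": 0.25},
    {"tx": 0, "ty": 0, "tz": 0, "rx": 0, "ry": 0, "rz": 0.33, "jaw": 0.25},
    {"tx": 0, "ty": 0, "tz": 0, "rx": 0, "ry": 0, "rz": 0.48, "jaw": 0.25},
    {"tx": 0, "ty": 0, "tz": 0, "rx": 0, "ry": 0, "rz": 0.63, "jaw": 0.25},
    {"tx": 0, "ty": 0, "tz": 0, "rx": 0, "ry": 0, "rz": 0.78, "jaw": 0.25},
    {"tx": 0, "ty": 0, "tz": 0, "rx": 0, "ry": 0, "rz": 0.93, "jaw": 0.25},
    {"tx": 0, "ty": 0, "tz": 0, "rx": 0, "ry": 0, "rz": 1.08, "jaw": 0.25},
    {"tx": 0, "ty": 0, "tz": 0, "rx": 0, "ry": 0, "rz": 1.23, "jaw": 0.25},
    {"tx": 0, "ty": 0, "tz": 0, "rx": 0, "ry": 0, "rz": 1.38, "jaw": 0.25},
    {"tx": 0, "ty": 0, "tz": 0, "rx": 0.003, "ry": 0.004, "rz": 1.51, "jaw": 0.25},
    {"tx": 0, "ty": 0, "tz": 0, "rx": 0.003, "ry": 0.004, "rz": 1.574, "jaw": 0.25}
  ]
}}

```text
time: 15.68
position: [0.5206, -0.0982, 0.3189]
tool_rot: [2.427, -0.309, -0.114]
ft_force: [-0.1, 0.0, -1.7]
grip_width: 0.387
```

```bash
python3 - <<'E'
from geo import *;from kin import *
s=log();print(s['joint_positions'].round(2),s['position'],s['ft_force'],s['grip_width']*87)
cv2.imwrite('pics/w13.png',get_image('wrist')[:,:,::-1]);cv2.imwrite('pics/s13.png',get_image('scene')[:,:,::-1])
Re=Me[:3,:3]@frame(-u,n);s=go(s['position'],Re)
R=Ro.from_rotvec(s['tool_rot']).as_matrix();p=ap(Me,S(65+15,0,17+30))[0]
o=path(s['joint_positions'],s['position'],R,p,Re,6);print(o[-1][0].round(2),o[-1][1])
go(p,Re)
E
```

```text
[ 0.08  0.22 -0.41  1.57  0.67  1.77 -2.16] [ 0.52060945 -0.09818754  0.31885487] [-0.05897511  0.0018164  -1.71669458] 33.67963444784264
REL [-0.     -0.0001 -0.      0.0003 -0.0001  0.0039] t 15.78
[ 0.36  0.36 -0.21  1.67  0.82  1.28 -1.98] 7.3752054431874795e-09
REL [ 9.15e-02  1.92e-02  2.41e-01  3.00e-04 -1.00e-04  3.90e-03] t 15.78
```

View pics/w13.png

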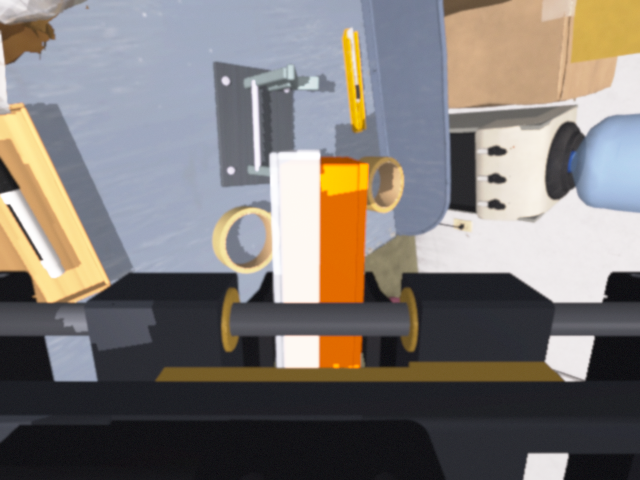

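View pics/s13.png

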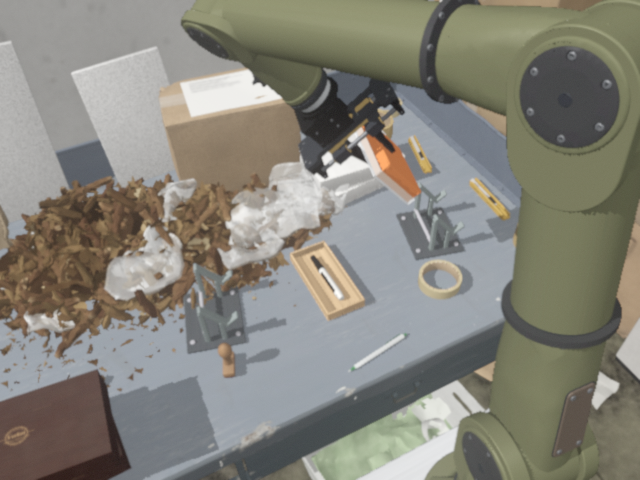

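```bash
python3 - <<'E'
from geo import *
Re=Me[:3,:3]@frame(-u,n)
go(ap(Me,S(85,1.5,52))[0],Re)
E
```

```text
REL [ 9.30e-02  2.42e-02  2.36e-01  3.00e-04 -1.00e-04  3.90e-03] t 15.78
```

Emit:
{"api": "carry_out", "payload": {
  "commands": [
    {"tx": 0.008, "ty": 0.002, "tz": 0.02, "rx": 0, "ry": 0, "rz": 0.004, "jaw": 0.25},
    {"tx": 0.025, "ty": 0.006, "tz": 0.06, "rx": 0, "ry": 0, "rz": 0.004, "jaw": 0.25},
    {"tx": 0.042, "ty": 0.011, "tz": 0.105, "rx": 0, "ry": 0, "rz": 0.004, "jaw": 0.25},
    {"tx": 0.06, "ty": 0.016, "tz": 0.15, "rx": 0, "ry": 0, "rz": 0.004, "jaw": 0.25},
    {"tx": 0.077, "ty": 0.02, "tz": 0.19, "rx": 0, "ry": 0, "rz": 0.004, "jaw": 0.25},
    {"tx": 0.089, "ty": 0.023, "tz": 0.222, "rx": 0, "ry": 0, "rz": 0.004, "jaw": 0.25},
    {"tx": 0.093, "ty": 0.024, "tz": 0.236, "rx": 0, "ry": 0, "rz": 0.004, "jaw": 0.25},
    {"tx": 0.093, "ty": 0.024, "tz": 0.236, "rx": 0, "ry": 0, "rz": 0.004, "jaw": 0.25}
  ]
}}

```text
time: 16.77
position: [0.5665, -0.2886, 0.1533]
tool_rot: [2.425, -0.316, -0.116]
ft_force: [0.2, 0.9, -1.8]
grip_width: 0.387
```

```bash
python3 - <<'E'
from geo import *
s=log();print(s['joint_positions'].round(2),s['position'],s['ft_force'],s['torque'],s['grip_width']*87)
for c in('wrist','scene','top'): cv2.imwrite(f'pics/{c}14.png',get_image(c)[:,:,::-1])
l=Me[:3,:3].T@(s['position']-Me[:3,3])*1000-foot;print('a,y,b',l@u,l[1],l@n)
Re=Me[:3,:3]@frame(-u,n)
# overlay expected case in e frame from measured tool
go(ap(Me,S(70,1.5,20))[0],Re)
crop(cv2.imread('pics/scene14.png')[:,:,::-1],350,130,510,250,5,'pics/s14c.png')
crop(cv2.imread('pics/top14.png')[:,:,::-1],390,150,510,270,5,'pics/t14c.png')
E
```

```text
[ 0.27  0.41 -0.27  1.67  0.8   1.37 -2.11] [ 0.56646788 -0.28863579  0.15326404] [ 0.23959289  0.89405524 -1.81083703] [ 1.11722684 -0.2800817  -0.01055057] 33.66586291222628
a,y,b 83.15253815144962 0.7487916810629651 53.793685084227846
REL [-0.0009 -0.0331  0.0165 -0.0003 -0.0023 -0.0029] t 16.93
```

View pics/wrist14.png

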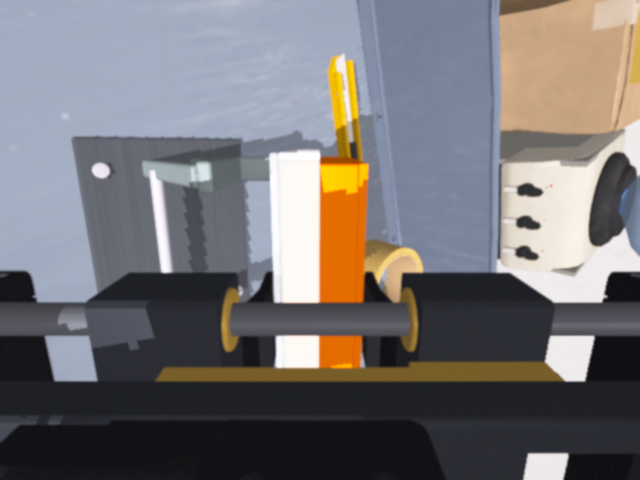

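View pics/s14c.png

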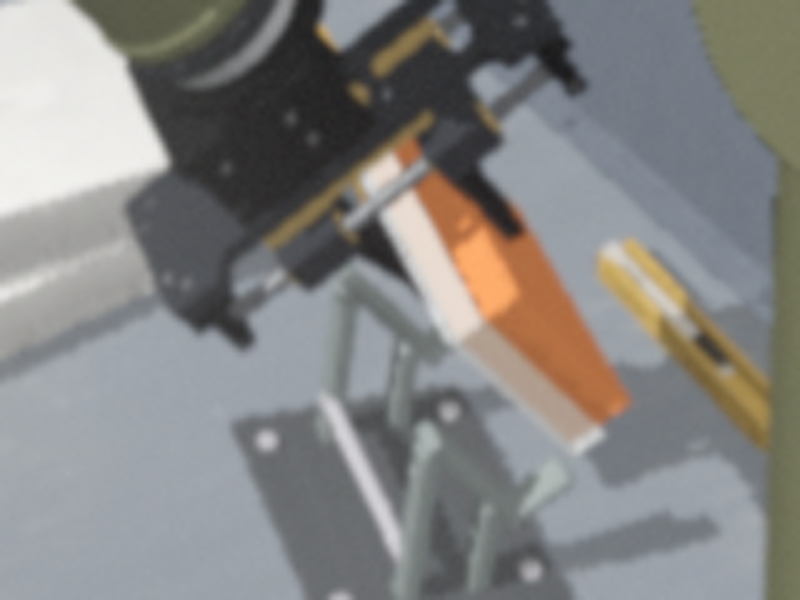

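View pics/t14c.png

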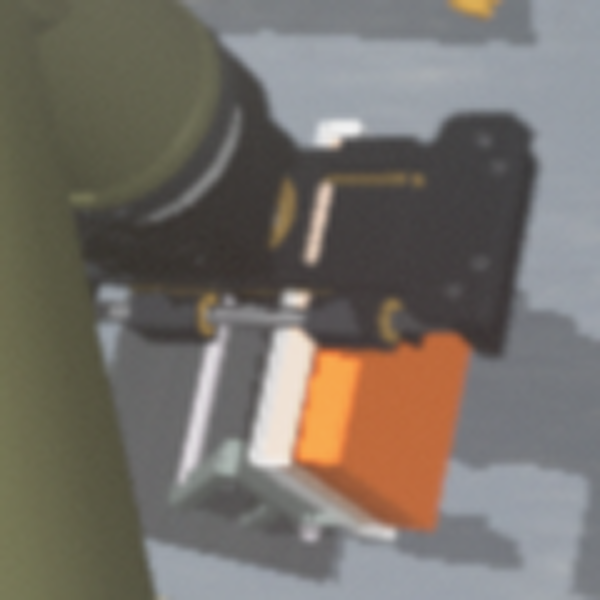

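```bash
python3 - <<'E'
from geo import *
da,dy,db=18.4,-.75,36.6
pts=dict(lidtop_low=(0,-70,0),lidrim_low=(0,-70,17),lidrim_hi=(104,-70,17),lidtop_hi=(104,-70,0),base_low=(4,-66,34),base_hi=(100,-66,34),base_low_far=(4,66,34))
pt={k:(a+da,y+dy,b+db) for k,(a,y,b) in pts.items()}
for c,nm,x0,y0 in((camera_info('top'),'t14c',390,150),(camera_info('scene'),'s14c',350,130)):
    im=cv2.imread(f'pics/{nm}.png')
    for k,v in pt.items():
        q=(proj(c,ap(Me,S(*v)))[0]-[x0,y0]+.5)*5-.5;print(nm,k,q.round(0))
        cv2.circle(im,tuple(q.round().astype(int).tolist()),4,(255,0,0),1)
    cv2.imwrite(f'pics/{nm}o.png',im)
a,b=cv2.imread('pics/t14co.png'),cv2.imread('pics/s14co.png');cv2.imwrite('pics/x14.png',np.hstack([a[100:600,200:],b[100:600,330:730]]))
E
```

```text
t14c lidtop_low [361. 536.]
t14c lidrim_low [400. 540.]
t14c lidrim_hi [294. 465.]
t14c lidtop_hi [253. 462.]
t14c base_low [438. 532.]
t14c base_hi [342. 461.]
t14c base_low_far [497. 226.]
s14c lidtop_low [577. 459.]
s14c lidrim_low [610. 436.]
s14c lidrim_hi [487. 318.]
s14c lidtop_hi [452. 344.]
s14c base_low [635. 401.]
s14c base_hi [522. 291.]
s14c base_low_far [522. 209.]
```

View pics/x14.png

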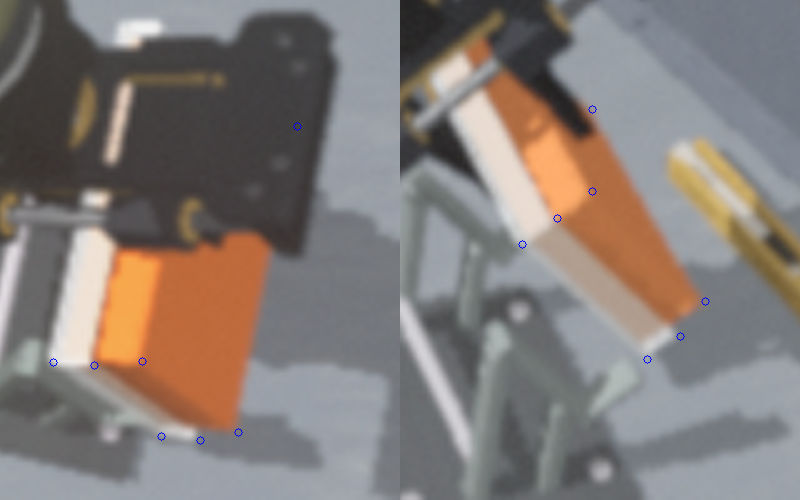

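Emit:
{"api": "carry_out", "payload": {
  "commands": [
    {"tx": -0.001, "ty": -0.012, "tz": 0.003, "rx": 0, "ry": -0.002, "rz": -0.003, "jaw": 0.25},
    {"tx": -0.001, "ty": -0.024, "tz": 0.008, "rx": 0, "ry": -0.002, "rz": -0.003, "jaw": 0.25},
    {"tx": -0.001, "ty": -0.031, "tz": 0.013, "rx": 0, "ry": -0.002, "rz": -0.003, "jaw": 0.25},
    {"tx": -0.001, "ty": -0.034, "tz": 0.0145, "rx": 0, "ry": -0.002, "rz": -0.003, "jaw": 0.25},
    {"tx": -0.001, "ty": -0.034, "tz": 0.0145, "rx": 0, "ry": -0.002, "rz": -0.003, "jaw": 0.25}
  ]
}}

```text
time: 17.55
position: [0.5708, -0.2716, 0.1211]
tool_rot: [2.426, -0.312, -0.117]
ft_force: [1.3, 0.2, -2.2]
grip_width: 0.385
```

```bash
cat > st.py <<'E'
from geo import *
s=log();l=Me[:3,:3].T@(s['position']-Me[:3,3])*1000-foot;print('a,y,b',l@u,l[1],l@n,'F local',(Me[:3,:3].T@s['ft_force']).round(2),'M',(Me[:3,:3].T@s['torque']).round(2),s['grip_width']*87,s['time'])
go(ap(Me,S(65,1.5,17))[0],Me[:3,:3]@frame(-u,n))
E
python3 st.py
```

```text
a,y,b 69.8538695628806 0.6337624940076628 19.663167932591 F local [-0.49  1.19 -2.22] M [-0.05  1.09  0.01] 33.510447180428216 17.55
REL [ 0.0009 -0.0027  0.0048  0.0008  0.0027 -0.0002] t 17.55
```

Emit:
{"api": "carry_out", "payload": {
  "commands": [
    {"tx": 0.0005, "ty": -0.001, "tz": 0.001, "rx": 0, "ry": 0.002, "rz": 0, "jaw": 0.25},
    {"tx": 0.0005, "ty": -0.002, "tz": 0.002, "rx": 0, "ry": 0.002, "rz": 0, "jaw": 0.25},
    {"tx": 0.0005, "ty": -0.002, "tz": 0.002, "rx": 0, "ry": 0.002, "rz": 0, "jaw": 0.25}
  ]
}}

```text
time: 17.92
position: [0.5714, -0.2715, 0.1187]
tool_rot: [2.426, -0.312, -0.113]
ft_force: [-0.3, -0.4, -1.9]
grip_width: 0.388
```

```bash
python3 st.py; python3 - <<'E'
from h import *
cv2.imwrite('pics/s15.png',get_image('scene')[:,:,::-1]);crop(cv2.imread('pics/s15.png')[:,:,::-1],400,170,500,260,6.6,'pics/s15c.png')
E
```

```text
a,y,b 68.1277754015365 1.2184880824165114 17.962994554660696 F local [ 0.46 -0.22 -1.88] M [-0.    1.14  0.01] 33.722852063387414 17.925
REL [ 0.0003 -0.001   0.0031  0.0006  0.0003 -0.0009] t 17.93
```

View pics/s15c.png

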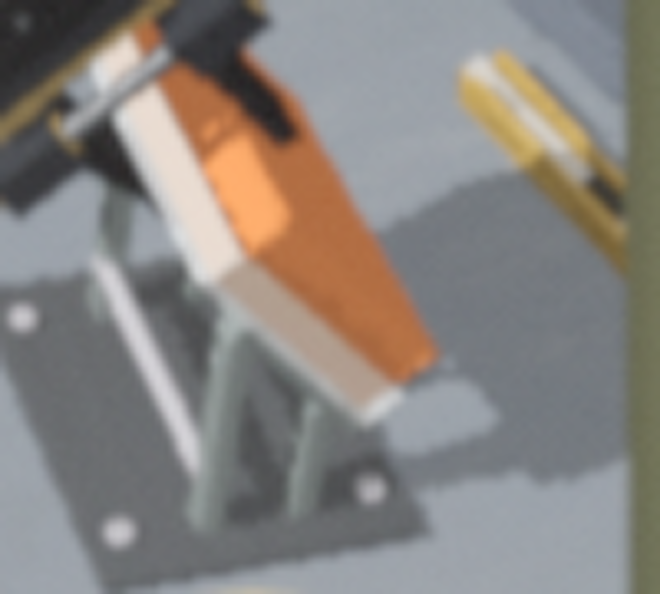

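Emit:
{"api": "carry_out", "payload": {
  "commands": [
    {"tx": 0.0003, "ty": -0.001, "tz": 0.0, "rx": 0, "ry": 0, "rz": 0, "jaw": 0.25},
    {"tx": 0.0003, "ty": -0.0015, "tz": 0.001, "rx": 0, "ry": 0, "rz": 0, "jaw": 0.25},
    {"tx": 0.0003, "ty": -0.0015, "tz": 0.002, "rx": 0, "ry": 0, "rz": 0, "jaw": 0.25},
    {"tx": 0.0003, "ty": -0.0015, "tz": 0.002, "rx": 0, "ry": 0, "rz": 0, "jaw": 0.25}
  ]
}}

```text
time: 18.48
position: [0.5717, -0.2727, 0.1169]
tool_rot: [2.424, -0.313, -0.113]
ft_force: [-0.5, -3.7, 1.8]
grip_width: 0.385
```

```bash
python3 st.py
```

```text
a,y,b 66.01975922288618 1.7699316501751685 17.594734297317455 F local [3.7  0.4  1.82] M [-0.22 -0.06  0.22] 33.48055208167365 18.475
REL [-0.0003 -0.0006  0.001   0.0022  0.0001 -0.0016] t 18.48
```

Emit:
{"api": "carry_out", "payload": {
  "commands": [
    {"tx": 0, "ty": 0.0005, "tz": 0.001, "rx": 0.001, "ry": 0, "rz": -0.001, "jaw": 0.25},
    {"tx": 0, "ty": 0.0005, "tz": 0.0015, "rx": 0.001, "ry": 0, "rz": -0.001, "jaw": 0.25},
    {"tx": 0, "ty": 0.0005, "tz": 0.0015, "rx": 0.001, "ry": 0, "rz": -0.001, "jaw": 0.25}
  ]
}}

```text
time: 18.85
position: [0.5715, -0.2735, 0.1159]
tool_rot: [2.426, -0.311, -0.113]
ft_force: [-0.5, -3.1, 3.8]
grip_width: 0.387
```

```bash
python3 st.py
```

```text
a,y,b 64.76433990188508 1.7951331009845888 17.615421295409742 F local [3.12 0.3  3.85] M [-0.12 -0.31  0.08] 33.659655940054 18.85
REL [-0.0003 -0.0006 -0.0002  0.0005 -0.0001 -0.0004] t 18.85
```

Emit:
{"api": "carry_out", "payload": {
  "commands": [
    {"tx": 0, "ty": 0.0003, "tz": 0.001, "rx": 0, "ry": 0, "rz": 0, "jaw": 0.25},
    {"tx": 0, "ty": 0.0003, "tz": 0.0015, "rx": 0, "ry": 0, "rz": 0, "jaw": 0.25},
    {"tx": 0, "ty": 0.0003, "tz": 0.0015, "rx": 0, "ry": 0, "rz": 0, "jaw": 0.25}
  ]
}}

```text
time: 19.23
position: [0.5714, -0.2742, 0.1152]
tool_rot: [2.427, -0.311, -0.113]
ft_force: [-1.3, -1.9, 6.6]
grip_width: 0.387
```

```bash
python3 st.py; python3 - <<'E'
from h import *
for c in('wrist','scene','top'): cv2.imwrite(f'pics/{c}16.png',get_image(c)[:,:,::-1])
crop(cv2.imread('pics/scene16.png')[:,:,::-1],400,170,500,260,6.6,'pics/s16c.png')
E
```

```text
a,y,b 63.770397815543504 1.8257326010551318 17.617957241484202 F local [ 2.17 -0.81  6.59] M [-0.28 -0.45 -0.02] 33.6412244584437 19.225
REL [-0.0003 -0.0006 -0.0012  0.0001 -0.0004 -0.0003] t 19.23
```

View pics/wrist16.png

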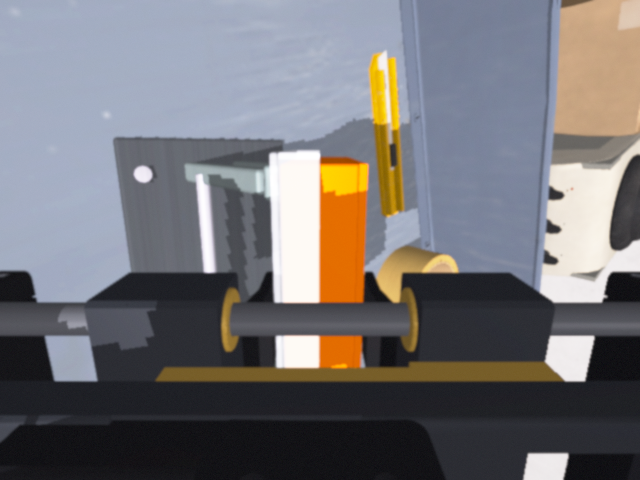

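View pics/s16c.png

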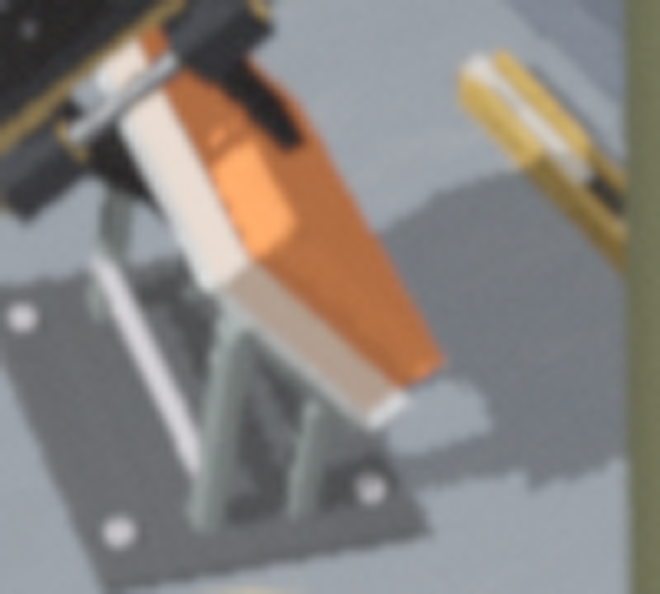

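Emit:
{"api": "carry_out", "payload": {
  "commands": [
    {"tx": 0, "ty": 0.0004, "tz": 0.001, "rx": 0, "ry": 0, "rz": 0, "jaw": 0.25},
    {"tx": 0, "ty": 0.0004, "tz": 0.002, "rx": 0, "ry": 0, "rz": 0, "jaw": 0.25},
    {"tx": 0, "ty": 0.0004, "tz": 0.002, "rx": 0, "ry": 0, "rz": 0, "jaw": 0.25}
  ]
}}

```text
time: 19.75
position: [0.5715, -0.2742, 0.1151]
tool_rot: [2.427, -0.311, -0.111]
ft_force: [-2.2, 2.2, 11.4]
grip_width: 0.387
```

```bash
python3 st.py
```

```text
a,y,b 63.6843684465055 1.9844601469666177 17.61070103182241 F local [-1.57 -2.66 11.4 ] M [-0.76 -0.6  -0.57] 33.673068702003945 19.75
REL [-0.0005 -0.0006 -0.0013 -0.0004 -0.0014 -0.0002] t 19.75
```

Emit:
{"api": "carry_out", "payload": {
  "commands": [
    {"tx": -0.0005, "ty": 0, "tz": -0.0005, "rx": 0, "ry": -0.005, "rz": 0, "jaw": 0.25},
    {"tx": -0.0005, "ty": 0, "tz": -0.0005, "rx": 0, "ry": -0.01, "rz": 0, "jaw": 0.25},
    {"tx": -0.0005, "ty": 0, "tz": -0.0005, "rx": 0, "ry": -0.01, "rz": 0, "jaw": 0.25}
  ]
}}

```text
time: 20.12
position: [0.5714, -0.2742, 0.1151]
tool_rot: [2.427, -0.314, -0.123]
ft_force: [-2.7, 1.4, 9.3]
grip_width: 0.387
```

```bash
cat >> st.py <<'E'
F=Me[:3,:3].T@s['ft_force']+[0,0,2];M=Me[:3,:3].T@s['torque'];print('Fu',F@u,'Fn',F@n,'Fy',F[1],'Mn',M@n,'Mu',M@u,'yc',M@n/(F@u)*1000)
E
python3 st.py
```

```text
a,y,b 63.709473550623386 1.8642329350678677 17.599520884779988 F local [-0.72 -2.95  9.31] M [-0.29 -0.54  0.05] 33.652898231949955 20.125
REL [-0.0004 -0.0006 -0.0013 -0.0003  0.0078  0.0002] t 20.12
Fu 9.123966983858667 Fn 6.724813376885293 Fy -2.9495943750290454 Mn -0.18725156258841372 Mu 0.22240158608858776 yc -20.523042544945962
```

Emit:
{"api": "carry_out", "payload": {
  "commands": [
    {"tx": 0, "ty": 0, "tz": -0.0007, "rx": 0, "ry": 0, "rz": 0, "jaw": 0.25},
    {"tx": 0, "ty": 0, "tz": -0.0007, "rx": 0, "ry": 0, "rz": 0, "jaw": 0.42},
    {"tx": 0, "ty": 0, "tz": -0.0007, "rx": 0, "ry": 0, "rz": 0, "jaw": 0.5},
    {"tx": 0, "ty": 0, "tz": -0.0007, "rx": 0, "ry": 0, "rz": 0, "jaw": 0.7},
    {"tx": 0, "ty": 0, "tz": -0.0007, "rx": 0, "ry": 0, "rz": 0, "jaw": 0.75},
    {"tx": 0, "ty": 0, "tz": -0.0007, "rx": 0, "ry": 0, "rz": 0, "jaw": 0.75}
  ]
}}

```text
time: 20.88
position: [0.5703, -0.2745, 0.1137]
tool_rot: [2.428, -0.315, -0.126]
ft_force: [0.2, 0.3, 0.6]
grip_width: 0.717
```

```bash
python3 st.py; python3 - <<'E'
from h import *
for c in('wrist','scene','top'): cv2.imwrite(f'pics/{c}17.png',get_image(c)[:,:,::-1])
crop(cv2.imread('pics/scene17.png')[:,:,::-1],400,170,500,260,6.6,'pics/s17c.png')
E
```

```text
a,y,b 62.21012025664326 0.9124579911240632 17.1471679851218 F local [-0.31  0.17  0.64] M [ 0.    0.81 -0.05] 62.394101837667115 20.875
REL [ 0.0006 -0.0001 -0.0028 -0.0008  0.0105  0.0007] t 20.88
Fu 2.2169235193804955 Fn 1.4619955300527379 Fy 0.17257892833626756 Mn -0.03092172937593305 Mu -0.03777593095577346 yc -13.948036143607661
```

View pics/wrist17.png

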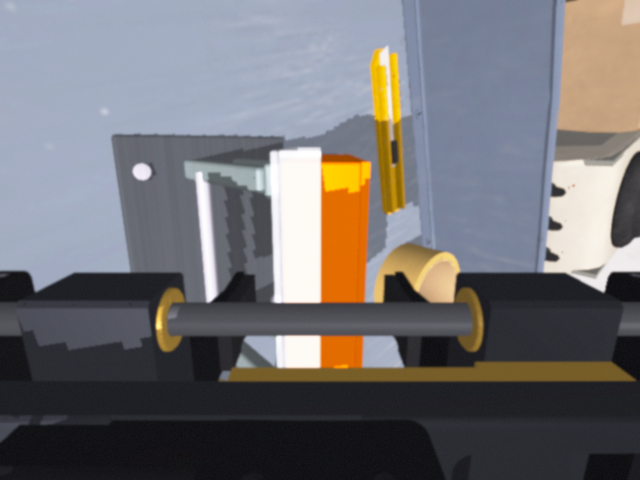

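View pics/s17c.png

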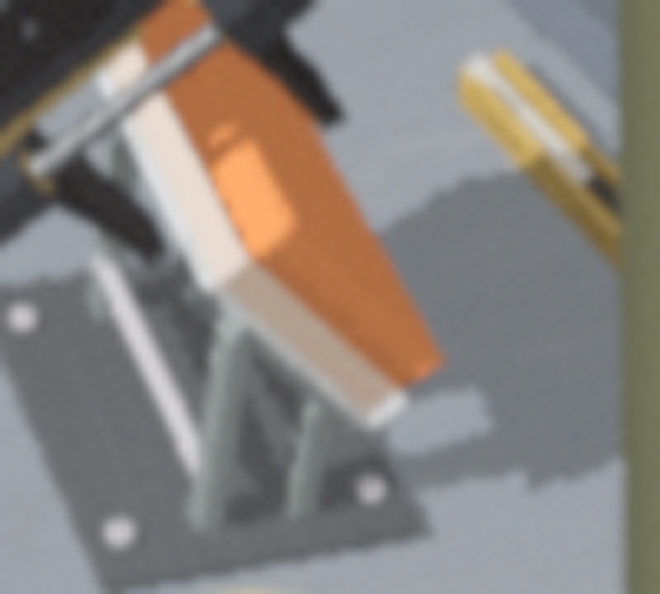

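Released; the case stays put and both halves are together. Back out along the tool axis.

Emit:
{"api": "carry_out", "payload": {
  "commands": [
    {"tx": 0, "ty": 0, "tz": -0.01, "rx": 0, "ry": 0, "rz": 0, "jaw": 0.78},
    {"tx": 0, "ty": 0, "tz": -0.03, "rx": 0, "ry": 0, "rz": 0, "jaw": 0.78},
    {"tx": 0, "ty": 0, "tz": -0.06, "rx": 0, "ry": 0, "rz": 0, "jaw": 0.78},
    {"tx": 0, "ty": 0, "tz": -0.1, "rx": 0, "ry": 0, "rz": 0, "jaw": 0.78},
    {"tx": 0, "ty": 0, "tz": -0.15, "rx": 0, "ry": 0, "rz": 0, "jaw": 0.78},
    {"tx": 0, "ty": 0, "tz": -0.2, "rx": 0, "ry": 0, "rz": 0, "jaw": 0.78},
    {"tx": -0.05, "ty": 0, "tz": -0.25, "rx": 0, "ry": 0, "rz": 0, "jaw": 0.78},
    {"tx": -0.1, "ty": -0.02, "tz": -0.28, "rx": 0, "ry": 0, "rz": 0, "jaw": 0.78},
    {"tx": -0.1, "ty": -0.02, "tz": -0.28, "rx": 0, "ry": 0, "rz": 0, "jaw": 0.78}
  ]
}}

```text
time: 22.15
position: [0.5252, -0.0546, 0.3195]
tool_rot: [2.432, -0.306, -0.117]
ft_force: [1.1, -0.2, -0.6]
grip_width: 0.78
```

```bash
python3 - <<'E'
from geo import *
s=log();print(s['position'],s['time'],s['ft_force'],s['joint_positions'].round(2))
a=get_image('top');b=get_image('scene');w=get_image('wrist')
cv2.imwrite('pics/top18.png',a[:,:,::-1]);cv2.imwrite('pics/scene18.png',b[:,:,::-1]);cv2.imwrite('pics/wrist18.png',w[:,:,::-1])
def ov(img,c,x0,y0,x1,y1,f,nm):
    g=cv2.resize(img,None,fx=f,fy=f,interpolation=cv2.INTER_CUBIC)[:,:,::-1].copy()
    for pts,col in(([(0,-70,0),(0,70,0),(104,70,0),(104,-70,0)],(255,255,0)),([(0,-70,17),(0,70,17),(104,70,17),(104,-70,17)],(0,255,0)),([(4,-66,34),(4,66,34),(100,66,34),(100,-66,34)],(255,0,255))):
        q=(proj(c,ap(Me,[S(*p) for p in pts]))+.5)*f-.5;cv2.polylines(g,[q.round().astype(int).astype(np.int32)],True,col,1)
    cv2.imwrite(nm,g[y0*f:y1*f,x0*f:x1*f])
ov(a,camera_info('top'),390,150,520,270,5,'pics/t18c.png')
ov(b,camera_info('scene'),390,150,510,260,5,'pics/s18c.png')
E
```

```text
[ 0.52517221 -0.0546429   0.31952827] 22.15 [ 1.07928715 -0.15101367 -0.59593074] [ 0.02  0.26 -0.42  1.53  0.65  1.82 -2.22]
```

View pics/t18c.png

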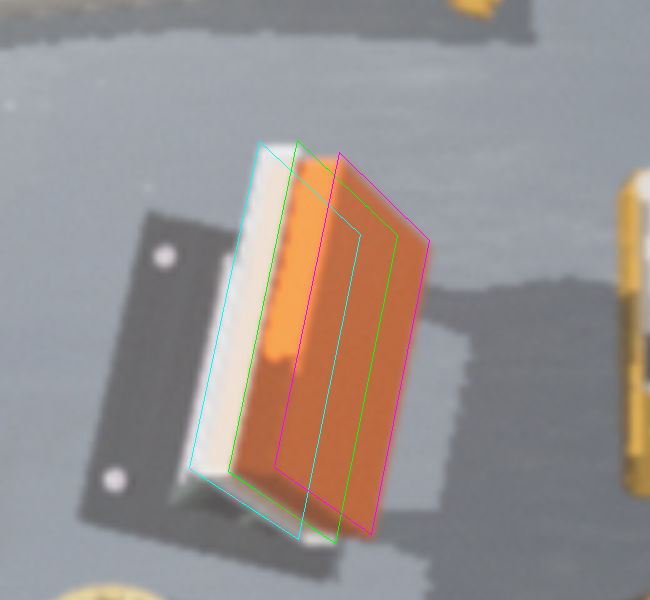

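View pics/s18c.png

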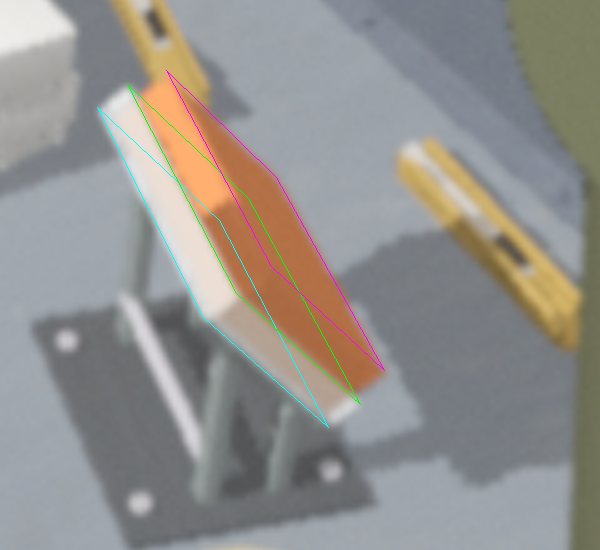

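View pics/wrist18.png

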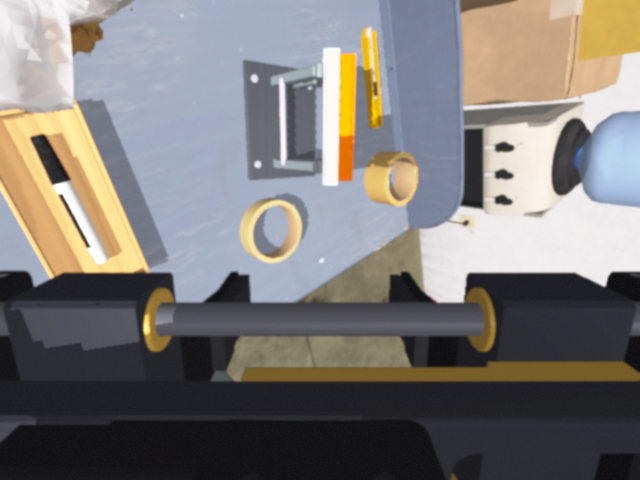

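View pics/scene18.png

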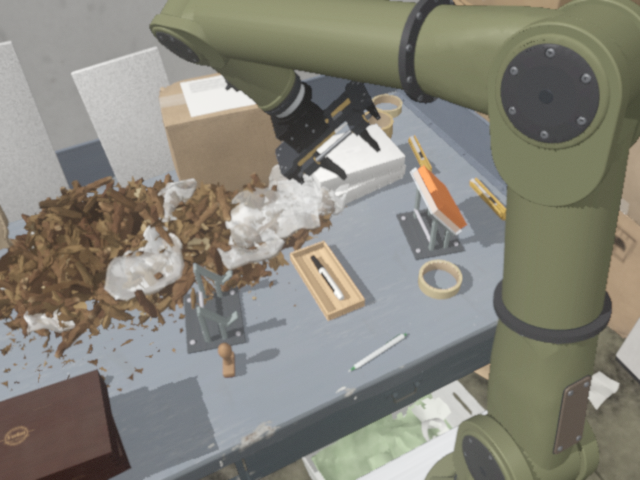

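```bash
python3 -c "
from bench import ctrl
s=ctrl.get_state();print(s['time'],abs(s['qd']).max());print(ctrl.close_job())"
```

```text
22.3 0.029582265032402962
the job is handed in; nothing more can be done
None
```

I handed the job in at 22.3 s of the 56 s allowed. The marker is in the pen tray, and the case lies lid down on the free stand. No verdict was reported.

- **Marker:** I moved it first. It lies lengthwise in the tray, seen in the wrist and scene pictures.
- **Case:** I pinched it at its upper edge with about 52 N, lifted it and rolled it half a turn about the tool axis. The measured grip stayed between 33.2 and 33.7 mm throughout, so lid and base stayed together.
- **Seating:** I lowered it until it touched the rails, then the stops. At first only the stop nearer the robot took load. I turned the case about 0.01 rad until both did, with about 9 N against the stops, then released and backed out.
- **Last checks:** In the top and scene pictures the case outline agrees with the computed seated pose to about 1 pixel (about 2 mm), and it is square. By eye, the stamp and tape are where they were at the start, and the gripper touches nothing.
- **Disagreements:**
  - The base plate is not centred on the stand's origin. I fitted an offset of about 6.6 mm and used that.
  - The stop contact came about 1 mm further down than I had computed, which is within the calibration error.
  - Right after the grip closed, the torque reading showed about 1 N m with almost no net force; I did not find the cause.

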